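Clip the wick bar onto the pouring stand

ROBOT

A 6-joint arm with a two-finger parallel gripper is mounted at the origin on the work surface. World frame = base frame: x ahead of the robot, y to its left, z up, the work surface at z = 0. Lengths are in m, angles in rad, forces in N, time in s.
With the tool pointing down it reaches from about 0.375 to 0.9 m from the base axis. Payload 3.1 kg.
Tool frame: the origin (TCP) lies between the finger pads; the fingertips stand 25 mm ahead of it and the grasp point (between the pads) lies 6 mm ahead of it; y points along the fingers, x is the direction in which the jaws open and shut, and the axes are right-handed (so a half turn about y gives the same grasp; the last joint's range is limited). The gripper opens to 87 mm and grips with 3 to 60 N. Pads are 19 mm wide; open, the fingers measure 117 mm over their backs; the gripper's body (75 mm by 190 mm) begins 51 mm behind the grasp point.
Start: joints at [-1.502, 0.527, 1.433, -0, 1.181, -0.178], TCP at [0.153, -0.606, 0.248] pointing down, gripper open.
Joint ranges: [-3.08, 3.08], [-0.75, 2.2], [0.22, 2.44], [-1.43, 4.57], [0, 2.65], [-2.85, 2.85]. Speed limits (rad/s): [2.79, 2.79, 3.14, 3.14, 3.14, 3.14].

INTERFACE

Orientations are given as a unit quaternion [x, y, z, w].
In Python, from rig import robot gives the robot as it stands.
- The arm moves only by the tool carry_out, never from a script. Its argument "moves" is a list of rows, each a list of 7 numbers: the opening, from 0 (shut) to 1 (fully open), then the shift along the tool's x, y, z in cm, then the turn, a rotation vector about the tool's x, y, z in rad. In form: [[grip, x, y, z, rx, ry, rz], ...]. A call has 1 to 20 rows; each row is the pose to reach, as a shift and turn from the pose commanded when the call began, along the tool's axes at that moment; what a row does not reach only later rows make up. A row lasts 1/10 s, in which the tool goes at most 50 mm and 8.59 degrees, less where a joint would pass 70% of its speed; a pose out of reach is approached as far as the arm can. A call with a gripper value outside its range is refused whole. The fingers move at their own pace and stop on an object; "force" is the grip in N (left out, the last holds). Time passes only in rows, so rows that repeat a pose let the fingers close. It gives the time, the measured TCP pose, the force and the opening at its end, in the units of the state.
- robot.get_obs(): the state, without advancing time (a new reading comes with each control period).
- robot.camera(name): name is "scene" or "top"; returns the picture (480x640x3 uint8, red, green, blue); there is no depth.
- robot.camera_params(name): a dict with "fx", "fy", "cx", "cy" (pixels), "extrinsics" (4x4, takes a point from camera to world coordinates). Camera axes: x right, y down, z forward; pixel columns grow to the right and rows downward; lengths in m; the calibration is good to about 2 mm. A picture is of the moment at which its call begins. camera_params takes no time and is no camera call.
- robot.hand_in(): hands the job in, once; it reports no verdict.
The state is a dict: "time": time; "q": joint angles; "joint_velocities": joint speeds; "joint_torque": joint torques, N m; "position": TCP position; "tool_rot": TCP orientation; "ft_force": force on the tool from outside, world axes, zero at the start; "moment": the same for the moment, N m; "grip_width": finger opening in m.
Only numpy, scipy, OpenCV 4.12 (cv2) and the standard library are available. Lean on these libraries where they do the work, as an engineer would, in place of code of your own. Each camera call takes 0.05 s, during which the arm holds its last target.

TASK

Lift the pouring stand's spring clip until it stays up, slide the wooden wick bar along the channel over the candle glass, nose first, until it is fully home against the brass stop, then lower the clip onto the bar without letting it snap down. Push the bar only gently: the stop is not always in the same place, so feel for it. Leave everything else on the table undisturbed, and let go of everything at the end.

Things in the scene. Friction and masses are not known exactly. Their poses are not given: they have to be found in the camera images.
- stand: Pouring stand, fixed to the table: dark base 220 x 100 mm with a white candle glass on it and, above the glass, an aluminium channel, top at 99 mm. Origin: on the table below the middle of the glass ; x points along the channel the way the bar is slid in, z up. The bar must never be pushed against the stop with more than 15 N, nor, before the clip is lowered, on the stand with more than 25 N.
- channel (a point): Middle of the channel, straight above the stand's origin (same axes), at the height of the two ledges the bar slides on (92 mm above the table). In this frame (mm): ledges from x = -60 to 80; guide walls 7 tall, 32 apart, centred on y = 0; mouth at x = -60, flaring to 40 wide at x = -78. The channel is open above as far as the brass stop's lip.
- lip (a point): Fixed point on the channel's midline, 47 mm beyond channel, the middle of the brass stop's setting range. The stop's face, looking to -x, is set up to 9 mm before or behind this point; it yields to nothing below 40 N. A lip on the stop overhangs the 12 mm in front of its face, underside 9 mm above the ledges: the nose slides beneath it flat on the ledges. Home: nose touches face.
- clip (a joint): Angle of the spring clip in rad: 0 down (at the start), 1.5 fully up. Its over-centre spring drives it down below 0.75 rad and up above, so it stays at either end; about 3.5 N at the tab starts it moving. Down on the bar it reads about 0.04; down with no bar, its foot hangs 3.5 mm above the ledges, too low for the bar to pass. Falling unheld above 0.25 rad is snapping.
- clip_hinge (a point): Axis of the clip's hinge, along the stand's y; axes as the stand's; 72 mm beyond channel and 18 mm above it. The clip is a steel arm 12 mm wide that lies from here back over the channel (towards the mouth) and swings up to vertical. Its foot presses on the bar 53 mm from the hinge.
- clip_tab (a point): Centre of the clip's red upright tab (16 mm long, 14 wide, 42 tall): pinch it across its 14 mm width, along the stand's y. With the clip down it is 70 mm from the hinge towards the mouth and 26 mm above the hinge; it swings with the clip on an arc of 75 mm radius. It can pivot between the fingers. Its x axis points along the arm to the hinge, y along the hinge.
- bar_grip (a point): Centre of the wick bar's orange thumb grip, a fin 20 mm long, 12 wide (pinch across this, along y), 50 tall, standing on the bar near its tail. x points to the bar's nose, z up. The bar is a loose flat plywood strip 120 x 28 x 6 mm, 45 g, with three dark holes; underside 31 mm below this point, nose 108 mm ahead of it, tail 12 mm behind. It starts flat on the table.
- bar_nose (a point): Middle of the bar's front end face (the end away from the orange grip), 3 mm above its underside; same axes as the grip.
- candle_a: white open ceramic candle cup, rim radius 37 mm, 75 high (mm); origin at the middle of its underside; a bystander, not to be disturbed
- oil: tall black bottle, radius 35, 200 high (mm); origin at the middle of its underside; a bystander, not to be disturbed
- measure: small clear measuring cup, rim radius 22, 45 high (mm); origin at the middle of its underside; a bystander, not to be disturbed
- spatula: orange spatula lying flat, about 240 long (mm); origin at the middle of its underside; a bystander, not to be disturbed
- dish: glass dish, rim radius 50, 45 high (mm); origin at the middle of its underside; a bystander, not to be disturbed
Things that resemble listed ones, but are neither listed nor needed, are in the scene too. Of the things that look like the part that bears bar_grip, the smaller one is meant.

How it is judged:
On the way, in this order (a step that is already met when the one before it is completed fails the run):
1. the clip stands up (over 1.2 rad) while the bar is still out of the channel (value of joint clip above 1.2 rad and x of bar_nose in the frame of stand below -0.06 m), for 0.2 s.
2. the bar lies flat in the channel with its nose fully home at the stop (within 2 mm), under the raised clip (over 1.1 rad) (value of joint clip above 1.1 rad and x of bar_nose in the frame of stop_face between -0.002 and 0.003 m and y of bar_nose in the frame of stand between -0.004 and 0.004 m and z of bar_nose in the frame of stand between 0.0925 and 0.0972 m and angle between bar_nose's own z axis and vertical below 0.03 rad and angle between the x axis of bar_nose and the x axis of stand, either way round below 0.06 rad), for 0.2 s.
At the end, for the whole second after the job is handed in: The bar lies flat in the channel, nose within 2 mm of the stop's face, at rest; the clip is down on it and presses on it with its spring (over 1 N, clip below 0.09 rad); the gripper touches nothing (x of bar_nose in the frame of stop_face between -0.002 and 0.003 m and y of bar_nose in the frame of stand between -0.004 and 0.004 m and z of bar_nose in the frame of stand between 0.0925 and 0.0972 m and angle between bar_nose's own z axis and vertical below 0.03 rad and angle between the x axis of bar_nose and the x axis of stand, either way round below 0.06 rad and value of joint clip between 0.015 and 0.09 rad and contact force between bar and clip above 1 N and linear speed of bar below 0.01 m/s).
It fails at once if bar and stand press on each other with more than 25 N before the clip is lowered (contact force between bar and stand above 25 N and value of joint clip above 0.25 rad).
It fails at once if the bar is pushed against the stop with more than 15 N (contact force between bar and stop above 15 N).
It fails at once if the clip snaps down (falls faster than 0.8 rad/s with no finger on it while more than 0.25 rad open) (velocity of joint clip below -0.8 rad/s and value of joint clip above 0.25 rad and contact force between the fingers and clip below 0.05 N).
It fails at once if a bystander is moved by more than 15 mm (distance of any of candle_a, jar, oil, measure, jug, spatula, dish from where it was at the start of the episode above 0.015 m).
It also fails if it takes over 72 s, if anything falls off the work surface, if the arm or the gripper's body presses on something with over 40 N, if the wrist force passes 120 N, or if a joint passes its speed limit or range.

## Working session

There is one attempt and no reset: what is moved stays moved. The work goes in short steps, Python scripts to look and compute and a tool call to move; the robot and the scene stay as the last step left them, time stands still between calls to the robot, and variables do not carry over. Pictures are saved under pics/ and viewed, and the job is handed in when it is done.

Besides the shell and the picture viewer there is one more tool, called after "Call:" as a command line: name --pt "numbers of a row" for each row, then --argument value for the rest. carry_out: Moves the arm, as the interface text tells. Its arguments: {"type":"object","properties":{"moves":{"type":"array"},"force":{"type":"number"}},"required":["moves"]}

```bash
mkdir -p pics; ls
python3 - <<'E'
from rig import robot
import cv2
print(robot.get_obs())
for n in("scene","top"):
    cv2.imwrite(f"pics/{n}0.png",robot.camera(n)[:,:,::-1]); print(n,robot.camera_params(n))
E
```

```text
pics
{'time': 0.0, 'q': array([-1.50252257e+00,  5.28493651e-01,  1.43390021e+00, -3.42505697e-05,
        1.18138489e+00, -1.78525550e-01]), 'joint_velocities': array([ 1.53725330e-03,  9.00030685e-05, -2.54332858e-04, -1.22601816e-03,
       -9.39128609e-04,  1.15096208e-03]), 'joint_torque': array([ 6.37398334e-04, -4.40043211e+01, -1.76592869e+01,  6.32627564e-02,
        5.83530567e-02, -1.86941461e-04]), 'position': array([ 0.15264574, -0.60537317,  0.24655535]), 'tool_rot': array([-0.55717548,  0.43517463, -0.43412678,  0.55831216]), 'ft_force': array([-0.01635073, -0.72653603,  0.87416528]), 'moment': array([0.00237119, 0.0156906 , 0.05876399]), 'grip_width': 0.0870236974018561}
scene {'fx': 543.6854266916024, 'fy': 543.6854266916024, 'cx': 325.5750092103976, 'cy': 244.7175510207704, 'extrinsics': array([[-0.80269373,  0.34564933, -0.4860137 ,  1.14918802],
       [ 0.59637425,  0.45901186, -0.65851793,  0.81682483],
       [-0.00453023, -0.81843427, -0.5745823 ,  0.86769366],
       [ 0.        ,  0.        ,  0.        ,  1.        ]])}
top {'fx': 566.6393138524553, 'fy': 566.6393138524553, 'cx': 321.6062846548712, 'cy': 232.52560786338904, 'extrinsics': array([[-0.00924676, -0.99582267,  0.09083891,  0.40045918],
       [-0.99981595,  0.00768012, -0.01758083, -0.02480511],
       [ 0.01680974, -0.09098476, -0.9957104 ,  1.52399598],
       [ 0.        ,  0.        ,  0.        ,  1.        ]])}
```

View pics/scene0.png

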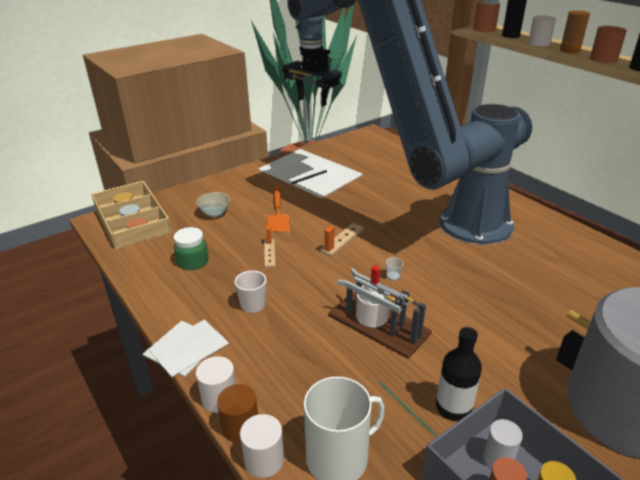

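View pics/top0.png

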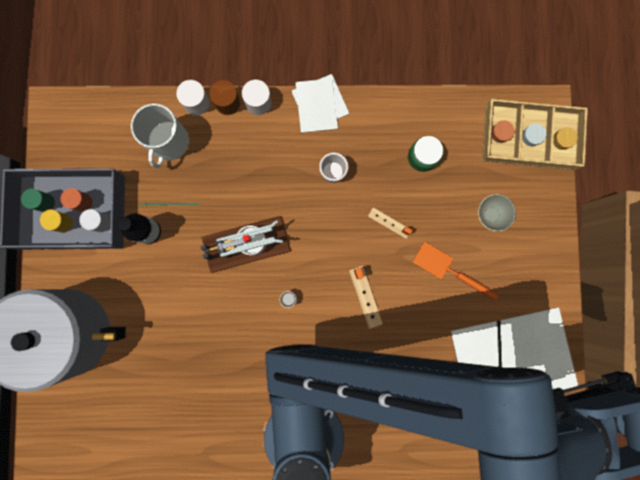

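```bash
cat > h.py <<'E'
import numpy as np,cv2
from rig import robot
P={n:robot.camera_params(n) for n in("scene","top")}
def ray(n,u,v):
    p=P[n];d=np.array([(u-p['cx'])/p['fx'],(v-p['cy'])/p['fy'],1]);E=p['extrinsics']
    return E[:3,3],E[:3,:3]@d
def onz(n,u,v,z):
    o,d=ray(n,u,v);return o+d*(z-o[2])/d[2]
def proj(n,X):
    p=P[n];E=p['extrinsics'];c=E[:3,:3].T@(np.asarray(X)-E[:3,3])
    return np.array([p['fx']*c[0]/c[2]+p['cx'],p['fy']*c[1]/c[2]+p['cy']])
def tri(us,ut):
    A=[];b=[]
    for n,u in(("scene",us),("top",ut)):
        o,d=ray(n,*u);d=d/np.linalg.norm(d);M=np.eye(3)-np.outer(d,d);A.append(M);b.append(M@o)
    X=np.linalg.lstsq(np.vstack(A),np.hstack(b),rcond=None)[0]
    return X,[proj("scene",X)-us,proj("top",X)-ut]
def crop(img,x0,y0,x1,y1,s,fn):
    cv2.imwrite(fn,cv2.resize(img[y0:y1,x0:x1],None,fx=s,fy=s,interpolation=cv2.INTER_CUBIC))
E
python3 - <<'E'
from h import *
t=cv2.imread('pics/top0.png');s=cv2.imread('pics/scene0.png')
crop(t,190,200,310,290,6,'pics/t_st.png')
crop(s,320,250,450,360,6,'pics/s_st.png')
crop(t,340,190,440,335,4,'pics/t_bar.png')
crop(s,230,180,390,290,5,'pics/s_bar.png')
E
```

```text
(no output)
```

View pics/t_st.png

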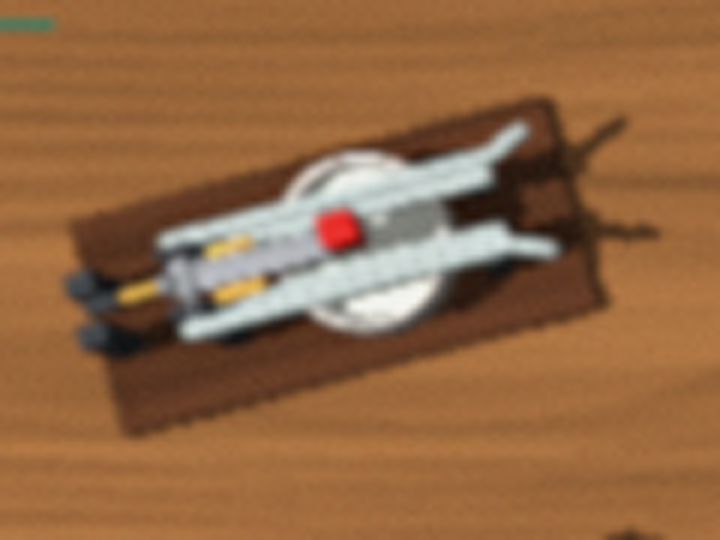

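View pics/s_st.png

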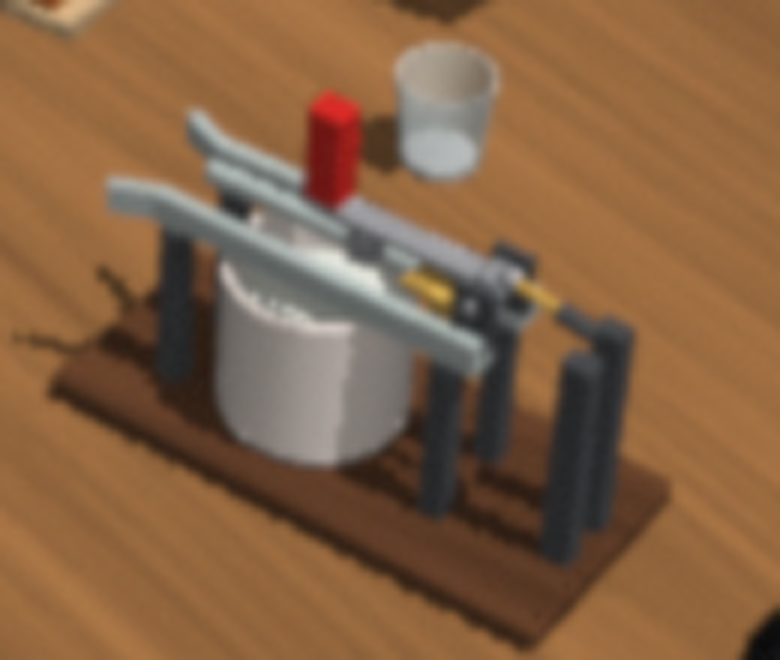

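View pics/t_bar.png

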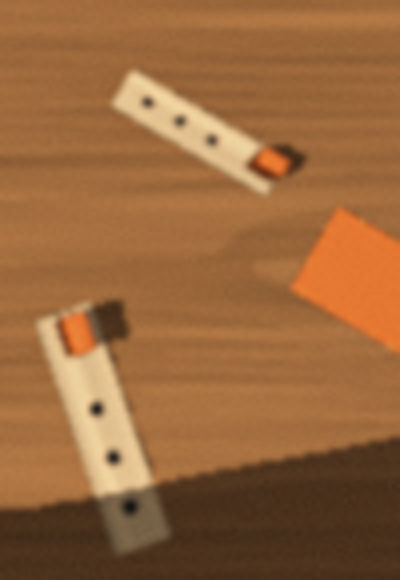

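View pics/s_bar.png

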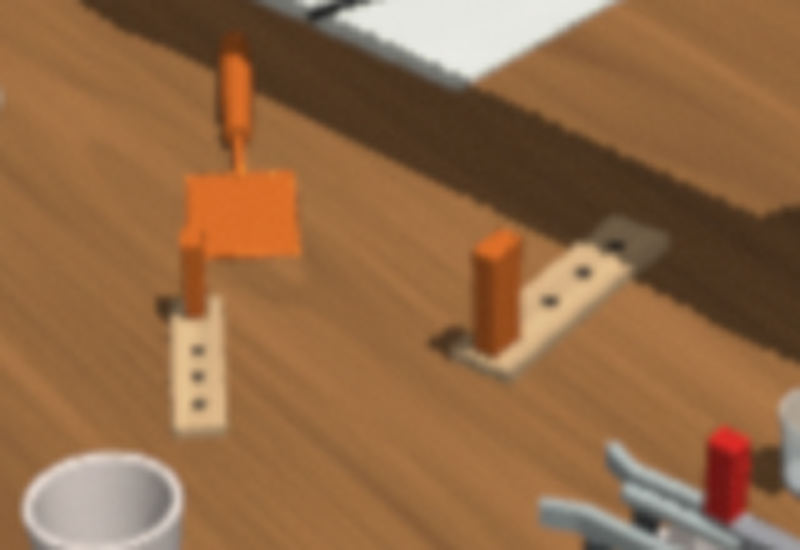

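Run:
```python
from h import *
T=lambda x,y,z:onz("top",190+x/6-.4,200+y/6-.4,z)
f=lambda a:np.round(a,4)
c=[T(*q,0.012) for q in((545,98),(605,302),(130,436),(72,225))]
print('base',[f(x) for x in c],f(np.mean(c,0)))
print([round(float(np.linalg.norm(c[i]-c[i-1])),4) for i in range(4)])
d=(c[2]+c[3]-c[0]-c[1]);print('yaw base',np.arctan2(d[1],d[0]))
# walls, midlines at z 99
w=[T(*q,0.099) for q in((160,242),(186,332),(492,176),(508,240))]
print('walls',[f(x) for x in w]);
for a,b in((0,2),(1,3)):
    d=w[a]-w[b];print(np.linalg.norm(d),np.arctan2(d[1],d[0]))
fl=[T(*q,0.099) for q in((523,130),(558,248))];print('flare',[f(x) for x in fl])
# tab
t=cv2.imread('pics/top0.png').astype(int);s=cv2.imread('pics/scene0.png').astype(int)
def mask(im,box):
    x0,y0,x1,y1=box;m=np.zeros(im.shape[:2],bool);r=im[y0:y1,x0:x1]
    m[y0:y1,x0:x1]=(r[...,2]>120)&(r[...,1]<70)&(r[...,0]<70);return m
mt=mask(t,(190,200,310,290));ms=mask(s,(320,250,450,360))
for m in(mt,ms):
    ys,xs=np.nonzero(m);print(xs.mean(),ys.mean(),len(xs),xs.min(),xs.max(),ys.min(),ys.max())
ys,xs=np.nonzero(mt);print('tab top',f(onz("top",xs.mean(),ys.mean(),0.157)))
# bar
B=lambda x,y,z:onz("top",340+x/4-.4,190+y/4-.4,z)
b=[B(*q,.006) for q in((133,70),(111,103),(268,195))]
print('bar',[f(x) for x in b],np.linalg.norm(b[0]-b[1]),np.linalg.norm(b[1]-b[2]))
hs=[B(*q,.006) for q in((148,102),(180,121),(212,140))];print('holes',[f(x) for x in hs])
d=hs[0]-hs[2];print('yaw',np.arctan2(d[1],d[0]));d=b[1]-b[2];print('yaw',np.arctan2(d[1],d[0]))
g=B(270,160,.056);print('grip top',f(g))
g2=tri((230+193/5,180+236/5),(340+272/4,190+160/4));print(g2)
```

```text
base [array([0.584 , 0.0586, 0.012 ]), array([0.4924, 0.0322, 0.012 ]), array([0.4347, 0.2424, 0.012 ]), array([0.5286, 0.2689, 0.012 ])] [0.5099 0.1505 0.012 ]
[0.2174, 0.0953, 0.218, 0.0975]
yaw base 1.8332940390208718
walls [array([0.5138, 0.2151, 0.099 ]), array([0.476, 0.204, 0.099]), array([0.5405, 0.0761, 0.099 ]), array([0.5135, 0.0695, 0.099 ])]
0.141541073926654 1.7608405272619159
0.1396756341279026 1.8427832201044803
flare [array([0.5599, 0.0631, 0.099 ]), array([0.51  , 0.0485, 0.099 ])]
246.3448275862069 238.13793103448276 29 244 249 236 241
376.18823529411765 272.83529411764704 85 371 379 266 283
tab top [0.513 0.133 0.157]
bar [array([ 0.607 , -0.1909,  0.006 ]), array([ 0.5846, -0.1756,  0.006 ]), array([ 0.5214, -0.2805,  0.006 ])] 0.02708699604532445 0.12244278285529134
holes [array([ 0.5851, -0.2007,  0.006 ]), array([ 0.572 , -0.2221,  0.006 ]), array([ 0.559 , -0.2435,  0.006 ])]
yaw 1.0226398405604815
yaw 1.028746228827812
grip top [ 0.5403 -0.2739  0.056 ]
(array([ 0.53796083, -0.275329  ,  0.05567646]), [array([-0.59870193, -0.08141788]), array([-0.36835443,  0.51156499])])
```

```bash
cat > m1.py <<'E'
from h import *
t=cv2.imread('pics/top0.png')
hsv=cv2.cvtColor(t,cv2.COLOR_BGR2HSV)
g=cv2.GaussianBlur(t,(3,3),0).astype(float).sum(2)
# base long edges: subpixel via gradient peak along columns, near predicted lines
def edge(x0,y0,x1,y1,z,lo=3):
    pts=[]
    for u in range(int(x0),int(x1)+1):
        v=y0+(y1-y0)*(u-x0)/(x1-x0)
        vs=np.arange(int(round(v))-lo,int(round(v))+lo+1)
        gr=np.abs(g[vs+1,u]-g[vs-1,u]);gr=gr-gr.min()
        pts.append((u,(vs*gr**2).sum()/(gr**2).sum()))
    X=np.array([onz("top",*p,z)[:2] for p in pts],np.float32)
    l=cv2.fitLine(X,cv2.DIST_HUBER,0,.001,.001).ravel();a=np.arctan2(l[1],l[0])%np.pi
    return a,l[2:]
for q in((210,235.5,275,218),(216,271,286,252)):
    for z in(0.,0.012,0.02):print(z,edge(*q,z))
ls=cv2.imread('pics/t_st.png')
# walls: bright bluish grey
v=hsv[...,2];s=hsv[...,1]
m=((v>150)&(s<40)).astype(np.uint8);m[:200]=0;m[290:]=0;m[:,:190]=0;m[:,310:]=0
crop(m*255,190,200,310,290,6,'pics/m_wall.png')
E
python3 m1.py
cat > rot.py <<'E'
from h import *
from scipy.spatial.transform import Rotation as R
o=robot.get_obs();print(o['position'],R.from_quat(o['tool_rot']).as_matrix().round(3))
E
python3 rot.py
```

```text
0.0 (np.float32(1.809041), array([0.5588503 , 0.14881639], dtype=float32))
0.012 (np.float32(1.8090413), array([0.55760306, 0.14744928], dtype=float32))
0.02 (np.float32(1.8090415), array([0.55677164, 0.14653789], dtype=float32))
0.0 (np.float32(1.8326584), array([0.46120188, 0.13837565], dtype=float32))
0.012 (np.float32(1.8326584), array([0.46072358, 0.13709076], dtype=float32))
0.02 (np.float32(1.8326584), array([0.46040472, 0.13623416], dtype=float32))
[ 0.15267416 -0.6054392   0.24667129] [[ 0.244 -0.     0.97 ]
 [-0.97   0.002  0.244]
 [-0.002 -1.     0.   ]]
```

View pics/m_wall.png

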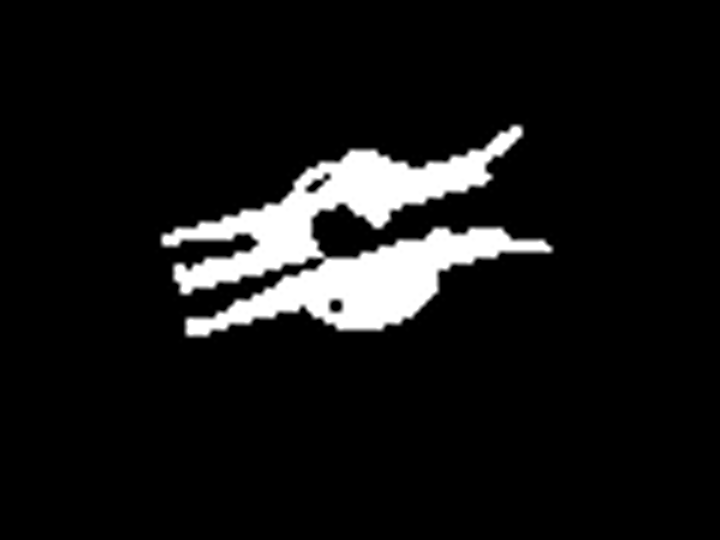

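```bash
cat >> h.py <<'E'
from scipy.spatial.transform import Rotation as Ro
O0=np.array([.5135,.1312]);YAW=1.82
def st(x,y,z):
    c,s=np.cos(YAW),np.sin(YAW);return np.array([O0[0]+c*x-s*y,O0[1]+s*x+c*y,z])
def to_st(p):
    c,s=np.cos(YAW),np.sin(YAW);d=np.asarray(p)[:2]-O0;return np.array([c*d[0]+s*d[1],-s*d[0]+c*d[1],p[2]])
def row(pos,yaw):
    "shift cm and turn from measured pose to TCP pos with tool y down, tool z at yaw"
    o=robot.get_obs();R=Ro.from_quat(o['tool_rot']).as_matrix()
    z=np.array([np.cos(yaw),np.sin(yaw),0]);y=np.array([0,0,-1.]);x=np.cross(y,z)
    W=np.column_stack([x,y,z])
    return np.round(R.T@(np.asarray(pos)-o['position'])*100,2),np.round(Ro.from_matrix(R.T@W).as_rotvec(),3)
def tabc(th,hx=72,hz=110,r=74.67):
    a=np.pi-0.3556-th;return (hx+r*np.cos(a))/1000,(hz+r*np.sin(a))/1000
E
python3 - <<'E'
from h import *
print(row((.42,-.3,.27),.8),row(st(.002,0,.24),YAW))
E
```

```text
(array([-23.09,  -2.28,  33.39]), array([-0.001, -0.553, -0.002])) (array([-62.82,   0.81,  52.98]), array([-2.000e-03, -1.573e+00, -1.000e-03]))
```

Call:
carry_out --pt "0.5 -23 -2.3 33.4 0 -0.55 0" --pt "0.5 -23 -2.3 33.4 0 -0.55 0" --pt "0.5 -23 -2.3 33.4 0 -0.55 0" --pt "0.5 -23 -2.3 33.4 0 -0.55 0" --pt "0.5 -23 -2.3 33.4 0 -0.55 0" --pt "0.5 -23 -2.3 33.4 0 -0.55 0" --pt "0.5 -23 -2.3 33.4 0 -0.55 0" --pt "0.5 -62.8 0.8 53 0 -1.573 0" --pt "0.5 -62.8 0.8 53 0 -1.573 0" --pt "0.5 -62.8 0.8 53 0 -1.573 0" --pt "0.5 -62.8 0.8 53 0 -1.573 0" --pt "0.5 -62.8 0.8 53 0 -1.573 0" --pt "0.5 -62.8 0.8 53 0 -1.573 0" --pt "0.5 -62.8 0.8 53 0 -1.573 0" --pt "0.5 -62.8 0.8 53 0 -1.573 0" --pt "0.5 -62.8 0.8 53 0 -1.573 0" --pt "0.5 -62.8 0.8 53 0 -1.573 0" --pt "0.5 -62.8 0.8 53 0 -1.573 0" --pt "0.5 -62.8 0.8 53 0 -1.573 0" --pt "0.5 -62.8 0.8 53 0 -1.573 0" --force 10

```text
time: 2.1
position: [0.5127, 0.1315, 0.2393]
tool_rot: [0.702, 0.087, -0.088, -0.702]
ft_force: [0.3, -0.4, -0.1]
grip_width: 0.0433
```

Run:
```python
from h import *
print(row(st(.002,0,.143),YAW), to_st(robot.get_obs()['position']))
s=robot.camera("scene")[:,:,::-1];t=robot.camera("top")[:,:,::-1]
cv2.imwrite('pics/s1.png',s);cv2.imwrite('pics/t1.png',t);crop(s,300,170,460,330,4,'pics/s1c.png')
```

```text
(array([0.09, 9.63, 0.15]), array([ 0.   , -0.001, -0.001])) [0.00050452 0.00073751 0.2392666 ]
```

View pics/s1c.png

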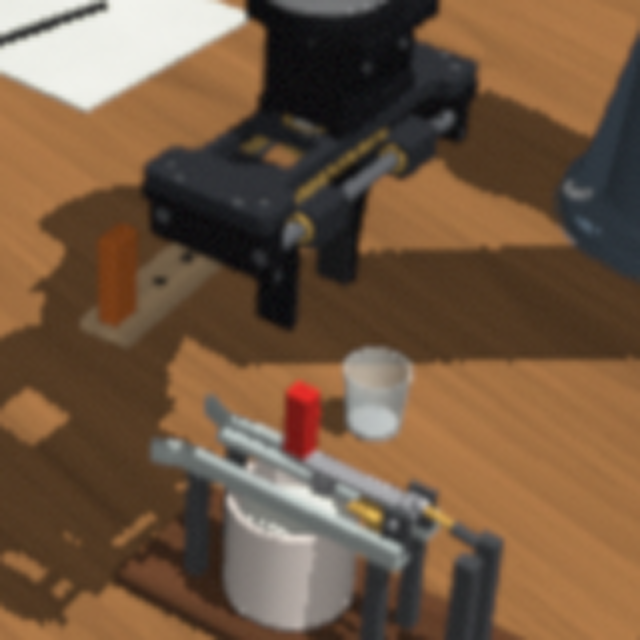

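Call:
carry_out --pt "0.5 0.1 3 0.15 0 0 0" --pt "0.5 0.1 6 0.15 0 0 0" --pt "0.5 0.1 8 0.15 0 0 0" --pt "0.5 0.1 9.6 0.15 0 0 0" --pt "0.5 0.1 9.6 0.15 0 0 0" --pt "0.5 0.1 9.6 0.15 0 0 0" --pt "0.5 0.1 9.6 0.15 0 0 0"

```text
time: 2.9
position: [0.5147, 0.1336, 0.1446]
tool_rot: [0.702, 0.088, -0.087, -0.702]
ft_force: [1.5, -0.4, -0.6]
grip_width: 0.0433
```

Run:
```python
from h import *
print(to_st(robot.get_obs()['position']),robot.get_obs()['ft_force'])
s=robot.camera("scene")[:,:,::-1]
crop(s,300,170,460,330,4,'pics/s2c.png')
```

```text
[ 0.00199269 -0.00169889  0.14463137] [ 1.47080962 -0.37836407 -0.64758678]
```

View pics/s2c.png

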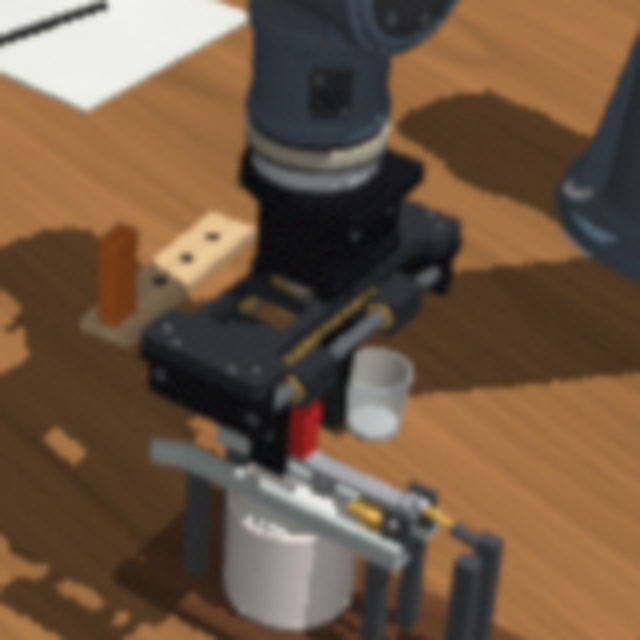

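Call:
carry_out --pt "0.1 0 0 0 0 0 0" --pt "0.1 0 0 0 0 0 0" --pt "0.1 0 0 0 0 0 0" --pt "0.1 0 0 0 0 0 0" --pt "0.1 0 0 0 0 0 0" --pt "0.1 0 0 0 0 0 0" --force 10

```text
time: 3.55
position: [0.5142, 0.1343, 0.1436]
tool_rot: [-0.702, -0.088, 0.088, 0.702]
ft_force: [1.0, 0.8, 0.0]
grip_width: 0.0141
```

Run:
```python
from h import *
o=robot.get_obs();print(to_st(o['position']),o['ft_force'])
x0,z0=tabc(0)
for th in np.arange(0,1.56,.1):
    x,z=tabc(th);print(round(th,2),round((z0-z)*100,2),round((x-x0)*100,2))
```

```text
[ 0.00280781 -0.00144747  0.14361732] [0.95940161 0.78325499 0.02835003]
0.0 0.0 0.0
0.1 -0.69 0.29
0.2 -1.34 0.66
0.3 -1.95 1.08
0.4 -2.52 1.56
0.5 -3.04 2.1
0.6 -3.5 2.69
0.7 -3.9 3.32
0.8 -4.23 3.99
0.9 -4.5 4.69
1.0 -4.7 5.41
1.1 -4.82 6.14
1.2 -4.87 6.89
1.3 -4.84 7.63
1.4 -4.74 8.37
1.5 -4.57 9.1
```

Call:
carry_out --pt "0.1 0 -0.35 0.15 0 0 0" --pt "0.1 0 -0.7 0.3 0 0 0" --pt "0.1 0 -1.35 0.65 0 0 0" --pt "0.1 0 -1.95 1.1 0 0 0" --pt "0.1 0 -2.5 1.55 0 0 0" --pt "0.1 0 -3.05 2.1 0 0 0" --pt "0.1 0 -3.5 2.7 0 0 0" --pt "0.1 0 -3.9 3.3 0 0 0" --force 15

```text
time: 4.35
position: [0.5059, 0.1661, 0.1838]
tool_rot: [0.702, 0.088, -0.088, -0.701]
ft_force: [2.5, -3.8, -1.4]
grip_width: 0.0137
```

Run:
```python
from h import *
o=robot.get_obs();print(to_st(o['position']),o['ft_force'])
s=robot.camera("scene")[:,:,::-1]
crop(s,300,170,460,330,4,'pics/s3c.png')
```

```text
[ 0.0356565  -0.00120801  0.18379304] [ 2.54183173 -3.75640225 -1.35102014]
```

View pics/s3c.png

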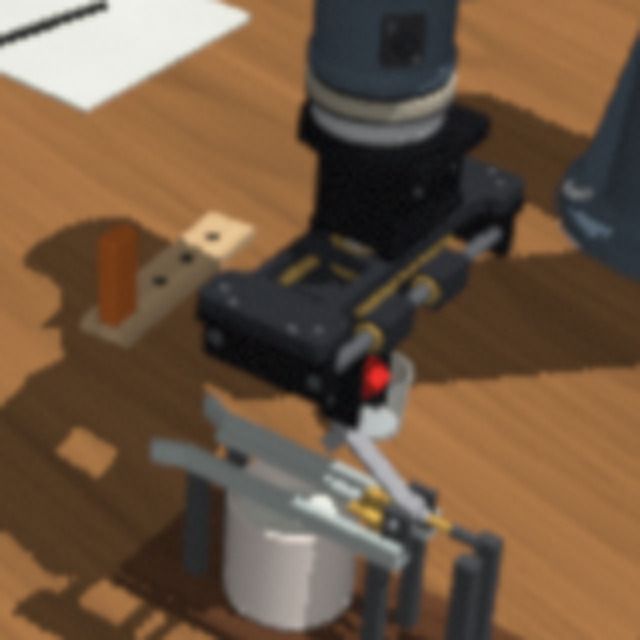

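Call:
carry_out --pt "0.1 0 -0.35 0.7 0 0 0" --pt "0.1 0 -0.6 1.4 0 0 0" --pt "0.1 0 -0.8 2.1 0 0 0" --pt "0.1 0 -0.9 2.8 0 0 0" --pt "0.1 0 -0.95 3.55 0 0 0" --pt "0.1 0 -0.95 4.3 0 0 0" --pt "0.1 0 -0.85 5.05 0 0 0" --pt "0.1 0 -0.75 5.5 0 0 0" --pt "0.1 0 -0.75 5.5 0 0 0" --pt "0.1 0 -0.75 5.5 0 0 0"

```text
time: 5.4
position: [0.4914, 0.2211, 0.1901]
tool_rot: [-0.701, -0.087, 0.088, 0.703]
ft_force: [-1.4, 4.0, 6.7]
grip_width: 0.0139
```

Run:
```python
from h import *
o=robot.get_obs();print(to_st(o['position']),o['ft_force'])
s=robot.camera("scene")[:,:,::-1]
crop(s,300,170,460,330,4,'pics/s4c.png')
```

```text
[ 0.09251535 -0.00078728  0.19012089] [-1.35896766  3.98883563  6.70958268]
```

View pics/s4c.png

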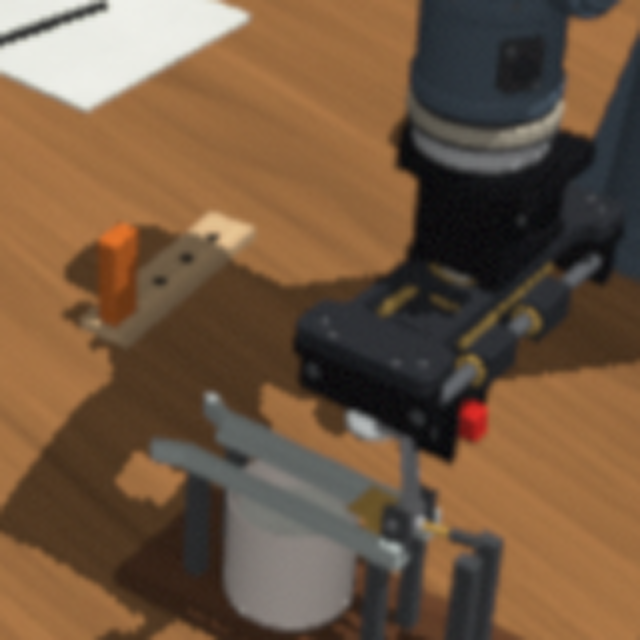

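Call:
carry_out --pt "0.5 0 0 0 0 0 0" --pt "0.5 0 0 0 0 0 0" --pt "0.5 0 0 0 0 0 0" --pt "0.5 0 -4 0 0 0 0" --pt "0.5 0 -8 0 0 0 0" --pt "0.5 0 -10 0 0 0 0" --pt "0.5 0 -10 0 0 0 0"

```text
time: 6.15
position: [0.494, 0.2196, 0.2931]
tool_rot: [-0.701, -0.09, 0.085, 0.702]
ft_force: [1.3, 0.0, -0.1]
grip_width: 0.0435
```

```bash
sed -i 's/^O0=.*/O0=np.array([.5149,.1315]);YAW=1.827/' h.py
python3 - <<'E'
from h import *
print(row((.538,-.2745,.20),1.026))
print(row((.51,-.10,.27),1.42))
s=robot.camera("scene")[:,:,::-1];t=robot.camera("top")[:,:,::-1]
crop(s,230,170,460,330,3,'pics/s5c.png');cv2.imwrite('pics/t5.png',t)
crop(t,190,190,440,330,3,'pics/t5c.png')
# spatula corner relative to bar fin, in bar axes
p=onz("top",425,241.7,.004);d=p[:2]-np.array([.539,-.2745]);c,s_=np.cos(1.026),np.sin(1.026);print(c*d[0]+s_*d[1],-s_*d[0]+c*d[1])
E
```

```text
(array([ -7.96,   9.26, -48.97]), array([-0.003,  0.793,  0.007]))
(array([ -6.33,   2.27, -31.37]), array([-0.001,  0.399,  0.007]))
-0.061770203850832046 -0.005999649919906813
```

View pics/s5c.png

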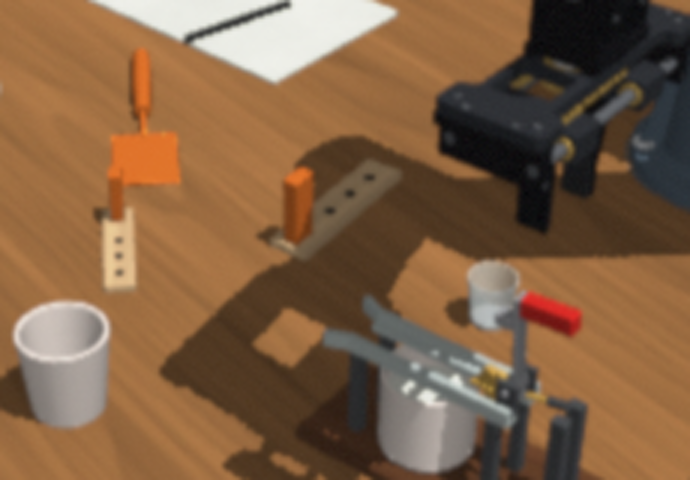

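View pics/t5c.png

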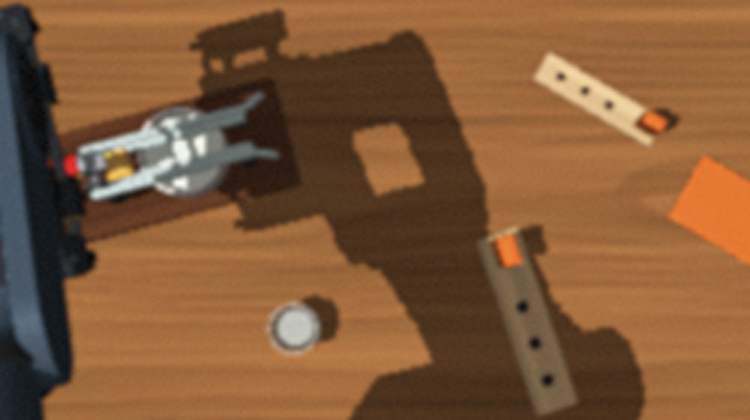

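Call:
carry_out --pt "0.5 -6.3 2.3 -31.4 0 0.4 0" --pt "0.5 -6.3 2.3 -31.4 0 0.4 0" --pt "0.5 -6.3 2.3 -31.4 0 0.4 0" --pt "0.5 -6.3 2.3 -31.4 0 0.4 0" --pt "0.5 -6.3 2.3 -31.4 0 0.4 0" --pt "0.5 -6.3 2.3 -31.4 0 0.4 0" --pt "0.5 -8 9.3 -49 0 0.793 0.005" --pt "0.5 -8 9.3 -49 0 0.793 0.005" --pt "0.5 -8 9.3 -49 0 0.793 0.005" --pt "0.5 -8 9.3 -49 0 0.793 0.005" --pt "0.5 -8 9.3 -49 0 0.793 0.005" --pt "0.5 -8 9.3 -49 0 0.793 0.005" --pt "0.5 -8 9.3 -49 0 0.793 0.005" --pt "0.5 -8 9.3 -49 0 0.793 0.005"

```text
time: 7.65
position: [0.535, -0.2731, 0.1971]
tool_rot: [-0.681, 0.192, -0.187, 0.681]
ft_force: [0.2, -0.4, -0.7]
grip_width: 0.0435
```

Run:
```python
from h import *
print(row((.538,-.2745,.037),1.026))
```

```text
(array([ 0.42, 16.01,  0.06]), array([ 0.001,  0.003, -0.006]))
```

Call:
carry_out --pt "0.5 0.55 5 0.2 0 0 0" --pt "0.5 0.55 9 0.2 0 0 0" --pt "0.5 0.55 12 0.2 0 0 0" --pt "0.5 0.55 14 0.2 0 0 0" --pt "0.5 0.55 15.7 0.2 0 0 0" --pt "0.5 0.55 15.7 0.2 0 0 0" --pt "0.5 0.55 15.7 0.2 0 0 0" --pt "0.5 0.55 15.7 0.2 0 0 0"

```text
time: 8.45
position: [0.5413, -0.2761, 0.0416]
tool_rot: [0.682, -0.19, 0.189, -0.681]
ft_force: [0.8, -0.2, 1.2]
grip_width: 0.0436
```

Run:
```python
from h import *
print(row((.540,-.2742,.037),1.026),robot.get_obs()['ft_force'])
s=robot.camera("scene")[:,:,::-1]
crop(s,210,150,340,270,5,'pics/s6c.png')
```

```text
(array([-0.21,  0.46,  0.09]), array([ 0.002,  0.002, -0.002])) [ 0.834946   -0.17109702  1.2257903 ]
```

View pics/s6c.png

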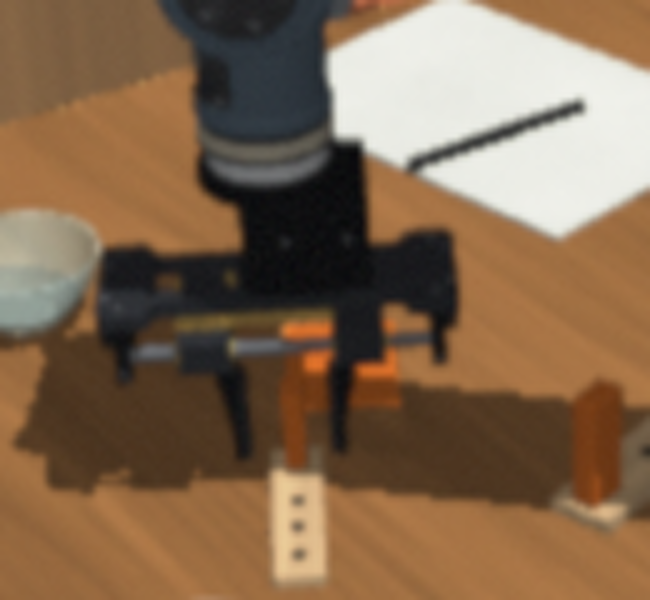

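Call:
carry_out --pt "0.5 -0.2 0.4 0.1 0 0 0" --pt "0.5 -0.2 0.4 0.1 0 0 0" --pt "0.05 -0.2 0.4 0.1 0 0 0" --pt "0.05 -0.2 0.4 0.1 0 0 0" --pt "0.05 -0.2 0.4 0.1 0 0 0" --pt "0.05 -0.2 0.4 0.1 0 0 0" --pt "0.05 -0.2 0.4 0.1 0 0 0" --pt "0.05 -0.2 0.4 0.1 0 0 0" --force 20

```text
time: 9.3
position: [0.5392, -0.2745, 0.036]
tool_rot: [0.681, -0.192, 0.188, -0.681]
ft_force: [0.0, -0.4, -0.7]
grip_width: 0.0117
```

Run:
```python
from h import *
print(robot.get_obs()['position'],robot.get_obs()['ft_force'])
```

```text
[ 0.53923894 -0.27445895  0.03604452] [ 0.02097356 -0.36823414 -0.6524633 ]
```

Run:
```python
from h import *
print(row(st(-.21,0,.20),YAW),st(-.21,0,.2))
```

```text
(array([ -8.1 , -16.4 ,  18.82]), array([ 0.   , -0.8  , -0.005])) [ 0.56811609 -0.07164538  0.2       ]
```

Call:
carry_out --pt "0.05 0 -2 0 0 0 0" --pt "0.05 0 -5 0 0 0 0" --pt "0.05 0 -9 0 0 0 0" --pt "0.05 0 -13 0 0 0 0" --pt "0.05 0 -16.4 0 0 0 0" --pt "0.05 -1.6 -16.4 3.8 0 -0.13 0" --pt "0.05 -3.2 -16.4 7.6 0 -0.27 0" --pt "0.05 -4.8 -16.4 11.4 0 -0.4 0" --pt "0.05 -6.4 -16.4 15 0 -0.53 0" --pt "0.05 -8.1 -16.4 18.8 0 -0.67 0" --pt "0.05 -8.1 -16.4 18.8 0 -0.8 0" --pt "0.05 -8.1 -16.4 18.8 0 -0.8 -0.005" --pt "0.05 -8.1 -16.4 18.8 0 -0.8 -0.005" --pt "0.05 -8.1 -16.4 18.8 0 -0.8 -0.005"

```text
time: 10.7
position: [0.5679, -0.0726, 0.2]
tool_rot: [0.702, 0.089, -0.089, -0.701]
ft_force: [0.3, -0.6, -0.7]
grip_width: 0.0119
```

Run:
```python
from h import *
o=robot.get_obs();print(row(st(-.195,0,.135),YAW),to_st(o['position']))
s=robot.camera("scene")[:,:,::-1];t=robot.camera("top")[:,:,::-1]
crop(s,230,130,450,330,3.5,'pics/s7c.png');crop(t,190,150,400,300,3.7,'pics/t7c.png');cv2.imwrite('pics/t7.png',t);cv2.imwrite('pics/s7.png',s)
```

```text
(array([0.04, 6.5 , 1.58]), array([ 0.   , -0.003, -0.   ])) [-0.21081359  0.00047786  0.19998598]
```

View pics/s7c.png

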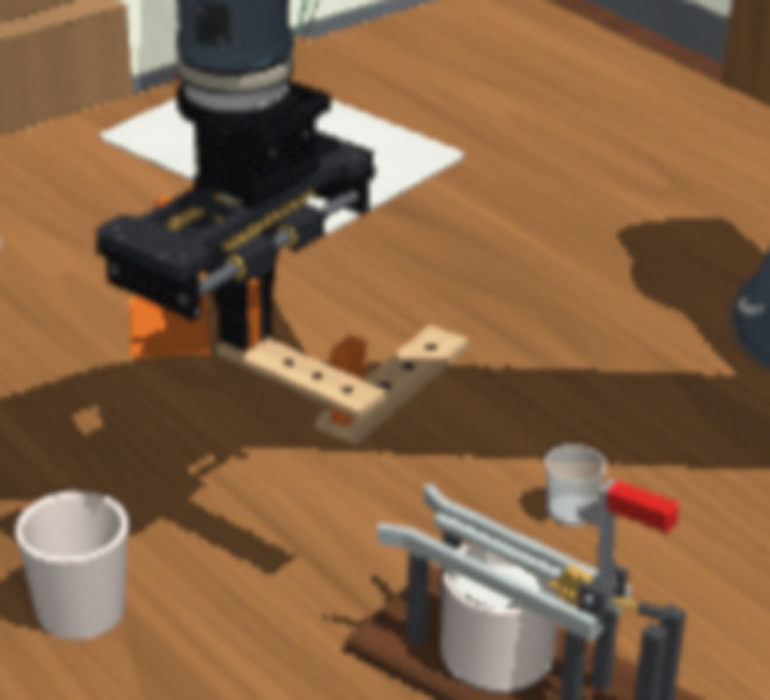

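View pics/t7c.png

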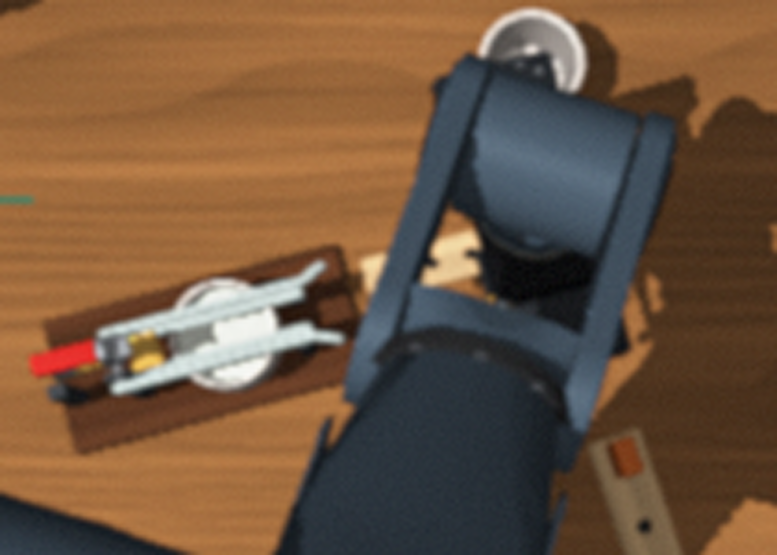

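Run:
```python
from h import *
S=lambda x,y,z:to_st(onz("scene",230+x/3.5-.4,130+y/3.5-.4,z))
for q in((288,362),(317,376),(347,389),(357,413),(387,391)):print(S(*q,.170).round(4))
h=[S(*q,.17) for q in((288,362),(317,376),(347,389))]
print(h[2]-h[0])
Tt=lambda x,y,z:to_st(onz("top",190+x/3.7-.4,150+y/3.7-.4,z))
print('nose top',Tt(363,260,.170),Tt(371,291,.170))
# tab up
print('tab',Tt(33,364,.182),Tt(95,353,.182),Tt(63,360,.182))
```

```text
[-0.1758  0.0033  0.17  ]
[-0.1505  0.0024  0.17  ]
[-0.1259  0.0029  0.17  ]
[-0.1043 -0.0141  0.17  ]
[-0.1043  0.0171  0.17  ]
[ 0.04990541 -0.0003951   0.        ]
nose top [-0.10601593 -0.01382563  0.17      ] [-0.10581985  0.00707115  0.17      ]
tab [ 0.11441592 -0.00263353  0.182     ] [0.0745617  0.00085526 0.182     ] [ 9.53484592e-02 -1.24876696e-04  1.82000000e-01]
```

Call:
carry_out --pt "0.05 0.05 3 0 0 0 0" --pt "0.05 0.05 5.5 0.8 0 0 0" --pt "0.05 0.05 6.9 1.6 0 0 0" --pt "0.05 0.05 6.9 1.6 0 0 0" --pt "0.05 0.05 6.9 1.6 0 0 0" --pt "0.05 0.05 6.9 1.6 0 0 0"

```text
time: 11.4
position: [0.5655, -0.057, 0.1321]
tool_rot: [0.702, 0.091, -0.089, -0.701]
ft_force: [0.6, -0.7, -1.1]
grip_width: 0.0123
```

Run:
```python
from h import *
o=robot.get_obs();print(row(st(-.195,0,.131),YAW),to_st(o['position']),o['ft_force'])
s=robot.camera("scene")[:,:,::-1];t=robot.camera("top")[:,:,::-1]
crop(s,290,210,440,330,5,'pics/s8c.png');crop(t,190,190,340,300,5,'pics/t8c.png')
```

```text
(array([-0.12,  0.11,  0.01]), array([ 0.001, -0.001,  0.002])) [-0.1951346  -0.00116823  0.13207859] [ 0.5626274  -0.66654068 -1.07688493]
```

View pics/s8c.png

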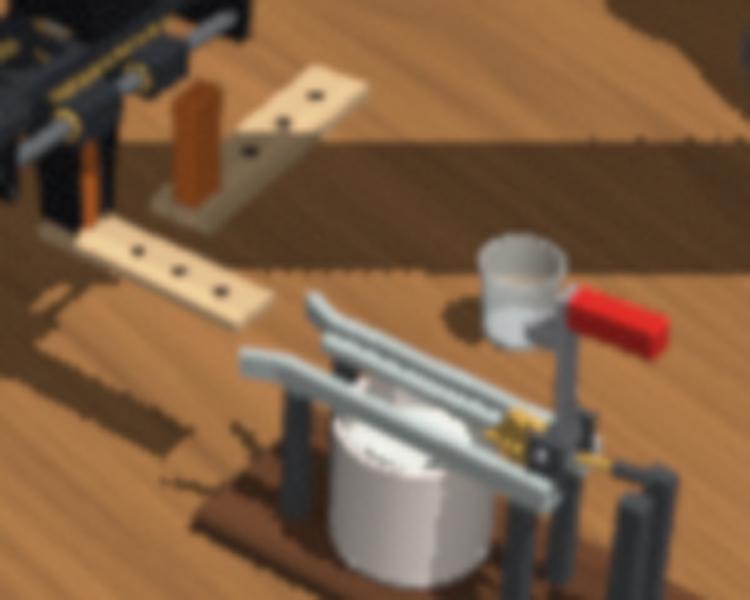

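View pics/t8c.png

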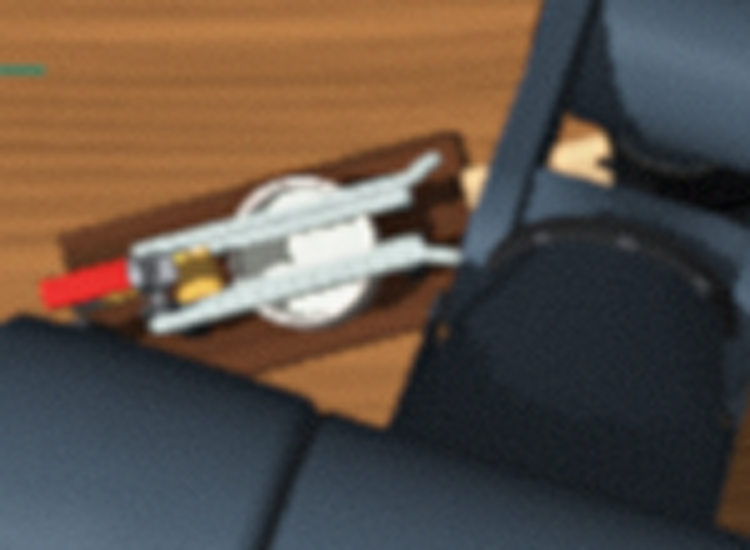

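Run:
```python
from h import *
S=lambda x,y,z:to_st(onz("scene",290+x/5-.4,210+y/5-.4,z)).round(4)
print('nose',S(240,326,.102),S(272,293,.102))
print('holes',[S(*q,.102) for q in((138,250),(179,271),(221,292))])
print('flare tips',S(245,355,.099),S(315,295,.099))
print('near wall top edge mid: ',S(290,362,.099),S(548,490,.099))
print('far wall',S(330,318,.099))
Tt=lambda x,y,z:to_st(onz("top",190+x/5-.4,190+y/5-.4,z)).round(4)
print('top: flare',Tt(437,157,.099),Tt(462,257,.099),'bends',Tt(410,187,.099),Tt(422,238,.099),'ends',Tt(136,250,.099),Tt(156,324,.099),'nose corner',Tt(464,168,.102),Tt(471,204,.102))
```

```text
nose [-0.0868 -0.0142  0.102 ] [-0.0902  0.0144  0.102 ]
holes [array([-0.1598,  0.0017,  0.102 ]), array([-0.1344,  0.0009,  0.102 ]), array([-0.1091,  0.0004,  0.102 ])]
flare tips [-0.0744 -0.0264  0.099 ] [-0.076   0.0287  0.099 ]
near wall top edge mid:  [-0.0556 -0.0179  0.099 ] [ 0.0811 -0.0189  0.099 ]
far wall [-0.0604  0.0191  0.099 ]
top: flare [-0.0783 -0.0267  0.099 ] [-0.0775  0.0256  0.099 ] bends [-0.0613 -0.0155  0.099 ] [-0.0605  0.011   0.099 ] ends [ 0.0797 -0.0206  0.099 ] [0.0792 0.0181 0.099 ] nose corner [-0.0901 -0.0174  0.102 ] [-0.0888  0.0012  0.102 ]
```

Call:
carry_out --pt "0.05 -0.1 0.1 0.5 0 0 0" --pt "0.05 -0.1 0.1 1 0 0 0" --pt "0.05 -0.1 0.1 1.5 0 0 0" --pt "0.05 -0.1 0.1 2 0 0 0" --pt "0.05 -0.1 0.1 2.5 0 0 0" --pt "0.05 -0.1 0.1 2.5 0 0 0" --force 15

```text
time: 12.1
position: [0.5566, -0.0312, 0.13]
tool_rot: [-0.701, -0.09, 0.091, 0.701]
ft_force: [0.8, -0.3, -0.3]
grip_width: 0.0121
```

Run:
```python
from h import *
o=robot.get_obs();print(row(st(-.170,0,.130),YAW),to_st(o['position']),o['ft_force'])
s=robot.camera("scene")[:,:,::-1];t=robot.camera("top")[:,:,::-1]
crop(s,300,210,440,330,5.5,'pics/s9c.png');crop(t,190,190,340,300,5,'pics/t9c.png')
```

```text
(array([ 0.09,  0.  , -0.2 ]), array([-0.   ,  0.001, -0.001])) [-0.16796033  0.00085981  0.13000262] [ 0.78148125 -0.28079074 -0.25535498]
```

View pics/s9c.png

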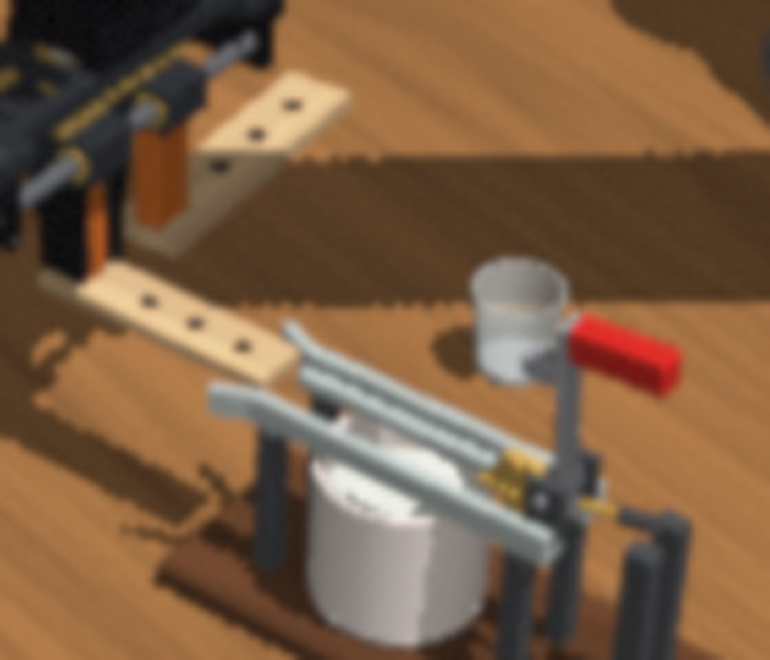

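View pics/t9c.png

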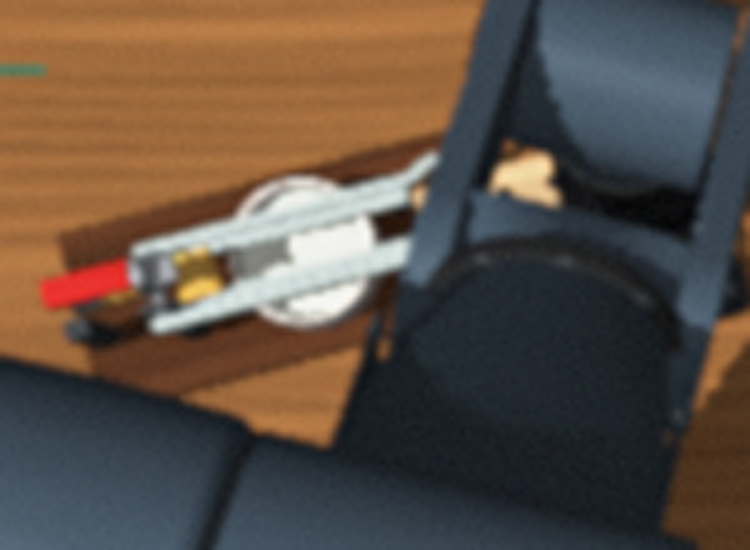

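Call:
carry_out --pt "0.05 0.05 0.05 0.4 0 0 0" --pt "0.05 0.05 0.05 0.8 0 0 0" --pt "0.05 0.05 0.05 1.2 0 0 0" --pt "0.05 0.05 0.05 1.6 0 0 0" --pt "0.05 0.05 0.05 2 0 0 0" --pt "0.05 0.05 0.05 2 0 0 0"

```text
time: 12.8
position: [0.5521, -0.012, 0.1295]
tool_rot: [-0.701, -0.09, 0.091, 0.701]
ft_force: [0.6, 0.4, -1.2]
grip_width: 0.0117
```

Run:
```python
from h import *
o=robot.get_obs();print(row(st(-.150,0,.130),YAW),to_st(o['position']),o['ft_force'])
s=robot.camera("scene")[:,:,::-1]
crop(s,300,210,440,330,5.5,'pics/s10c.png')
```

```text
(array([ 0.03, -0.05, -0.17]), array([-0.,  0., -0.])) [-0.14826417  0.00034434  0.12953566] [ 0.63264165  0.41848537 -1.1679566 ]
```

View pics/s10c.png

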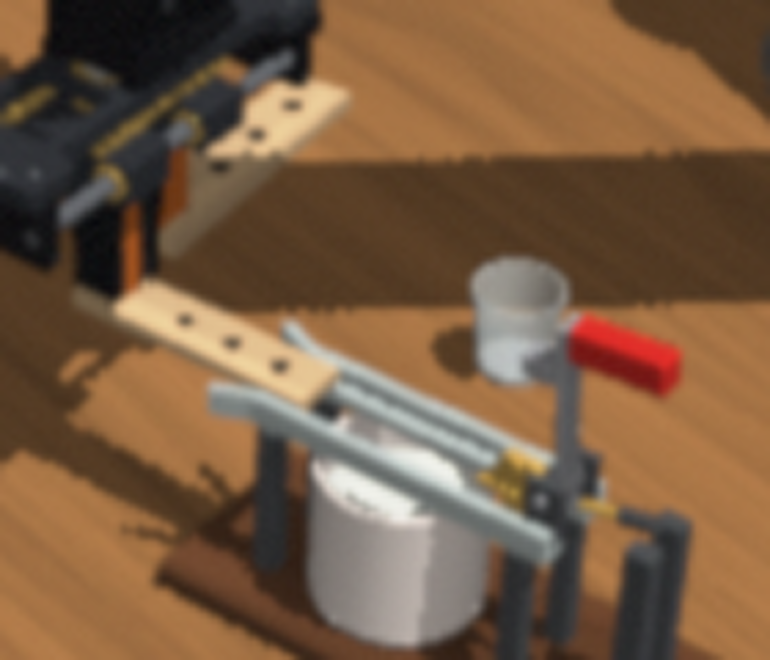

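Call:
carry_out --pt "0.05 0.05 0.05 0.5 0 0 0" --pt "0.05 0.05 0.05 1 0 0 0" --pt "0.05 0.05 0.05 1.5 0 0 0" --pt "0.05 0.05 0.05 2 0 0 0" --pt "0.05 0.05 0.05 2.5 0 0 0" --pt "0.05 0.05 0.05 3 0 0 0" --pt "0.05 0.05 0.05 3 0 0 0"

```text
time: 13.55
position: [0.5449, 0.0173, 0.129]
tool_rot: [-0.701, -0.09, 0.091, 0.701]
ft_force: [0.5, -0.2, -1.1]
grip_width: 0.0118
```

Run:
```python
from h import *
o=robot.get_obs();print(row(st(-.120,0,.130),YAW),to_st(o['position']),o['ft_force'])
s=robot.camera("scene")[:,:,::-1]
crop(s,320,230,420,310,7.5,'pics/s11c.png')
t=robot.camera("top")[:,:,::-1];crop(t,190,190,340,300,5,'pics/t11c.png')
```

```text
(array([-0.01, -0.1 , -0.19]), array([-0.   ,  0.001, -0.   ])) [-1.18108627e-01 -1.23978355e-04  1.28999888e-01] [ 0.4534834  -0.16714741 -1.07517667]
```

View pics/s11c.png

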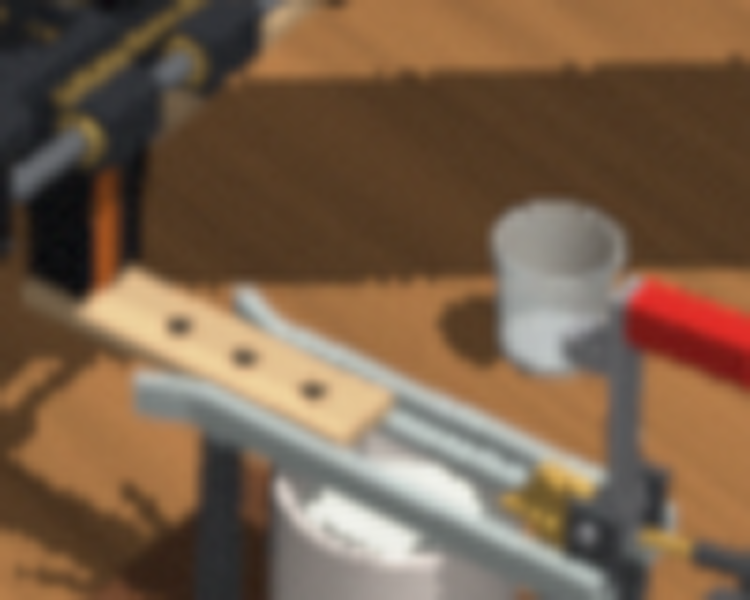

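View pics/t11c.png

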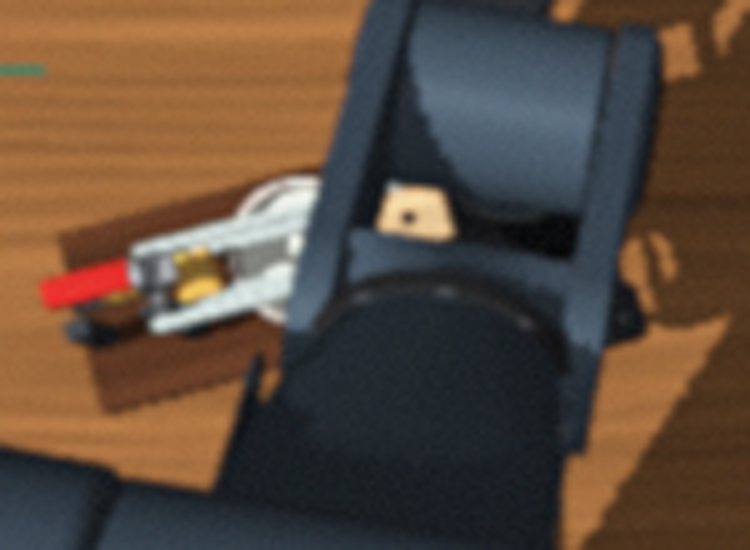

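Call:
carry_out --pt "0.05 0 0.05 0 0 0 0" --pt "0.05 0 0.05 0 0 0 0" --pt "0.05 0 0.1 0 0 0 0" --pt "0.05 0 0.1 0 0 0 0" --force 8

```text
time: 14.05
position: [0.5454, 0.0163, 0.128]
tool_rot: [-0.701, -0.09, 0.09, 0.701]
ft_force: [0.3, 0.2, -0.0]
grip_width: 0.012
```

Run:
```python
from h import *
o=robot.get_obs();print(to_st(o['position']),o['ft_force'])
```

```text
[-0.11911046 -0.00028157  0.1279594 ] [ 0.33922563  0.15494503 -0.01990851]
```

Call:
carry_out --pt "0.05 0 0.05 0 0 0 0" --pt "0.05 0 0.05 0 0 0 0" --pt "0.05 0 0.1 0 0 0 0" --pt "0.05 0 0.1 0 0 0 0"

```text
time: 14.45
position: [0.5456, 0.0163, 0.1273]
tool_rot: [0.701, 0.091, -0.09, -0.701]
ft_force: [-1.4, -1.6, 4.0]
grip_width: 0.0122
```

Run:
```python
from h import *
o=robot.get_obs();print(to_st(o['position']),o['ft_force'],o['moment'])
```

```text
[-0.11926251 -0.00049521  0.12734686] [-1.38208589 -1.57186882  3.96015941] [-0.08837478 -0.04441921 -0.02047848]
```

Call:
carry_out --pt "0.05 0 -0.05 0 0 0 0" --pt "0.05 0 -0.05 0.4 0 0 0" --pt "0.05 0 -0.05 0.8 0 0 0" --pt "0.05 0 -0.05 1.2 0 0 0" --pt "0.05 0 -0.05 1.6 0 0 0" --pt "0.05 0 -0.05 2 0 0 0" --pt "0.05 0 -0.05 2.4 0 0 0" --pt "0.05 0 -0.05 2.8 0 0 0" --pt "0.05 0 -0.05 3.2 0 0 0" --pt "0.05 0 -0.05 3.2 0 0 0" --force 5

```text
time: 15.45
position: [0.5371, 0.0482, 0.1276]
tool_rot: [-0.701, -0.09, 0.09, 0.702]
ft_force: [-0.1, 1.3, 1.4]
grip_width: 0.012
```

Run:
```python
from h import *
o=robot.get_obs();print(to_st(o['position']),o['ft_force'],o['moment'])
s=robot.camera("scene")[:,:,::-1]
crop(s,320,230,420,310,7.5,'pics/s12c.png')
t=robot.camera("top")[:,:,::-1];crop(t,190,190,340,300,5,'pics/t12c.png')
```

```text
[-0.08618045 -0.00039151  0.12760216] [-0.11996644  1.26224437  1.3764043 ] [ 0.24346508 -0.17683089 -0.01720207]
```

View pics/s12c.png

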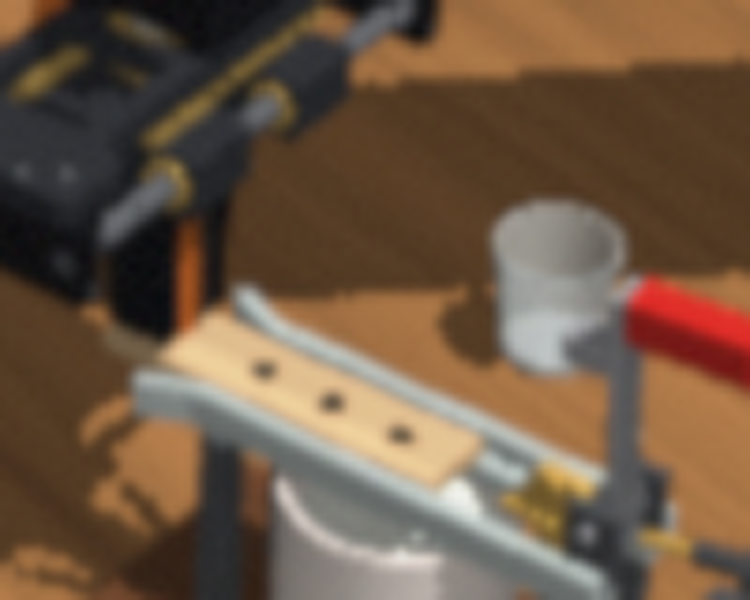

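View pics/t12c.png

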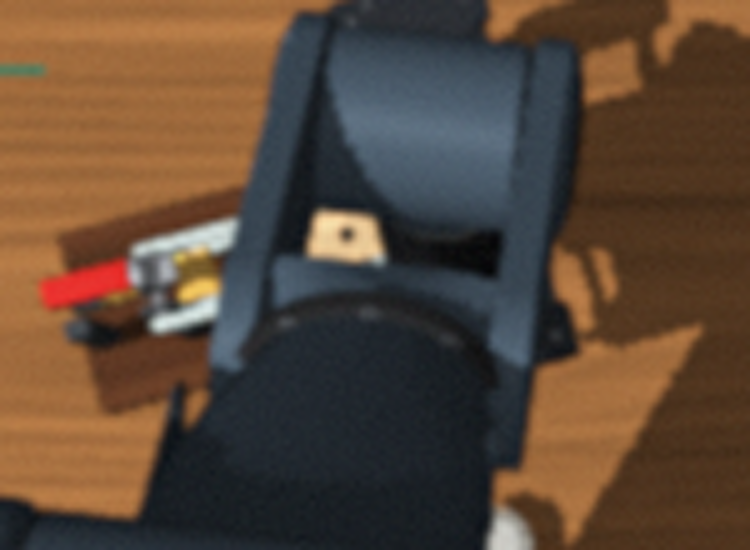

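Call:
carry_out --pt "0.05 0 0 0.3 0 0 0" --pt "0.05 0 0 0.6 0 0 0" --pt "0.05 0 0 0.9 0 0 0" --pt "0.05 0 0 1.2 0 0 0" --pt "0.05 0 0 1.3 0 0 0" --pt "0.05 0 0 1.4 0 0 0"

```text
time: 16.15
position: [0.534, 0.0609, 0.1278]
tool_rot: [0.702, 0.091, -0.09, -0.701]
ft_force: [1.7, -3.0, 3.6]
grip_width: 0.012
```

```bash
cat > q.py <<'E'
from h import *
o=robot.get_obs();f=o['ft_force'];print(to_st(o['position']).round(4),f.round(2),'axial',round(-(f[0]*np.cos(YAW)+f[1]*np.sin(YAW)),2))
E
python3 q.py
```

```text
[-0.0732 -0.0006  0.1278] [ 1.69 -3.    3.63] axial 3.33
```

```bash
python3 - <<'E'
from h import *
s=robot.camera("scene")[:,:,::-1]
crop(s,330,240,420,310,8.5,'pics/s13c.png')
E
python3 q.py
```

```text
[-0.073  -0.0006  0.1278] [ 0.28 -2.16  3.72] axial 2.16
```

View pics/s13c.png

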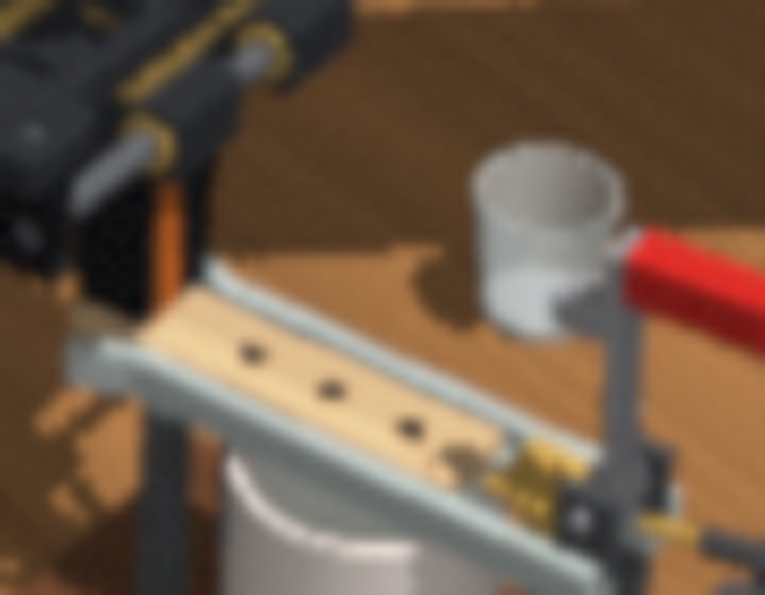

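Run:
```python
from h import *
S=lambda x,y,z:to_st(onz("scene",330+x/8.5-.45,240+y/8.5-.45,z)).round(4)
print([S(*q,.098) for q in((252,353),(330,390),(410,429))],'nose corners',S(500,432,.098),S(440,490,.098))
print('lip pts',[S(*q,.104) for q in((485,487),(530,440),(585,460))])
```

```text
[array([-0.0378,  0.0019,  0.098 ]), array([-0.0128,  0.0021,  0.098 ]), array([0.0125, 0.002 , 0.098 ])] nose corners [0.0314 0.0154 0.098 ] [ 0.0321 -0.0133  0.098 ]
lip pts [array([ 0.0441, -0.0113,  0.104 ]), array([0.0429, 0.0112, 0.104 ]), array([0.0582, 0.0133, 0.104 ])]
```

Call:
carry_out --pt "0.05 0 -0.05 0 0 0 0" --pt "0.05 0 -0.05 0.2 0 0 0" --pt "0.05 0 -0.05 0.4 0 0 0" --pt "0.05 0 -0.05 0.6 0 0 0"

```text
time: 16.6
position: [0.5318, 0.0671, 0.1278]
tool_rot: [-0.701, -0.09, 0.091, 0.701]
ft_force: [-0.0, -0.7, 0.7]
grip_width: 0.0122
```

```bash
python3 q.py
```

```text
[-6.660e-02 -1.000e-04  1.278e-01] [-0.   -0.7   0.71] axial 0.68
```

Free sliding. Continue in small steps.

Call:
carry_out --pt "0.05 0 0 0.2 0 0 0" --pt "0.05 0 0 0.4 0 0 0" --pt "0.05 0 0 0.5 0 0 0" --pt "0.05 0 0 0.6 0 0 0" --pt "0.05 0 0 0.7 0 0 0"

```text
time: 17.1
position: [0.5302, 0.0738, 0.1279]
tool_rot: [-0.701, -0.09, 0.09, 0.701]
ft_force: [-0.6, -0.1, -0.5]
grip_width: 0.0119
```

```bash
python3 q.py
```

```text
[-0.0597 -0.0002  0.1279] [-0.58 -0.1  -0.5 ] axial -0.05
```

Call:
carry_out --pt "0.05 0 0 0.1 0 0 0" --pt "0.05 0 0 0.2 0 0 0" --pt "0.05 0 0 0.3 0 0 0"

```text
time: 17.4
position: [0.5296, 0.0766, 0.128]
tool_rot: [-0.701, -0.09, 0.09, 0.701]
ft_force: [-0.9, -0.6, -1.3]
grip_width: 0.0119
```

```bash
python3 q.py;python3 - <<'E'
from h import *
s=robot.camera("scene")[:,:,::-1]
crop(s,330,240,420,310,8.5,'pics/s14c.png')
E
```

```text
[-0.0568 -0.0003  0.128 ] [-0.93 -0.6  -1.28] axial 0.35
```

View pics/s14c.png

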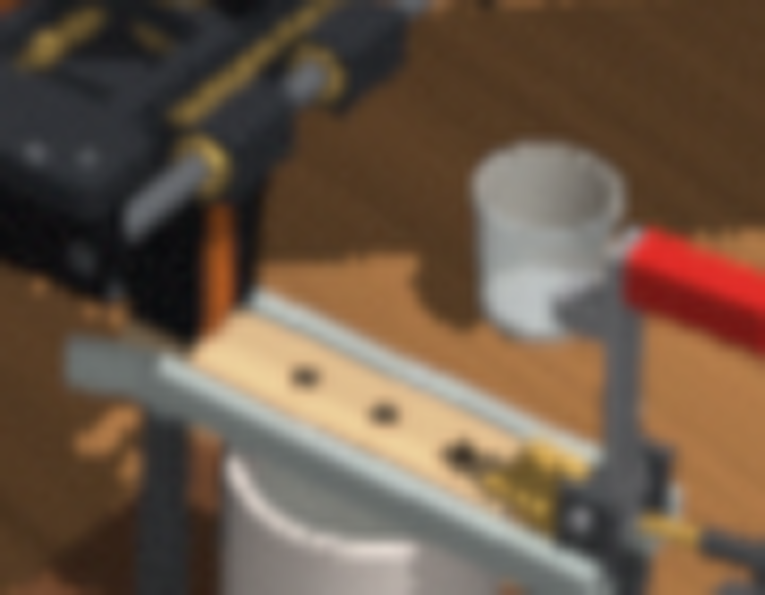

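Call:
carry_out --pt "0.05 0 0.03 0.1 0 0 0" --pt "0.05 0 0.03 0.2 0 0 0" --pt "0.05 0 0.03 0.3 0 0 0"

```text
time: 17.75
position: [0.5293, 0.0793, 0.128]
tool_rot: [0.701, 0.091, -0.09, -0.701]
ft_force: [0.9, -1.5, 1.5]
grip_width: 0.0121
```

```bash
python3 q.py
```

```text
[-0.0542 -0.0006  0.128 ] [ 0.87 -1.46  1.46] axial 1.64
```

Call:
carry_out --pt "0.05 0 0 0.05 0 0 0" --pt "0.05 0 0 0.1 0 0 0"

```text
time: 17.95
position: [0.529, 0.0802, 0.1279]
tool_rot: [0.701, 0.091, -0.09, -0.701]
ft_force: [-0.2, -1.4, 1.6]
grip_width: 0.0121
```

```bash
python3 q.py
```

```text
[-0.0531 -0.0006  0.1279] [-0.19 -1.38  1.55] axial 1.29
```

Call:
carry_out --pt "0.05 0 0 0.05 0 0 0" --pt "0.05 0 0 0.1 0 0 0" --pt "0.05 0 0 0.15 0 0 0"

```text
time: 18.25
position: [0.5286, 0.0817, 0.1279]
tool_rot: [0.701, 0.091, -0.09, -0.701]
ft_force: [0.5, -2.2, 2.6]
grip_width: 0.0121
```

```bash
python3 q.py
```

```text
[-0.0517 -0.0006  0.1279] [ 0.48 -2.21  2.65] axial 2.26
```

Call:
carry_out --pt "0.05 0 -0.02 0.05 0 0 0" --pt "0.05 0 -0.02 0.1 0 0 0" --pt "0.05 0 -0.02 0.15 0 0 0"

```text
time: 18.55
position: [0.5288, 0.082, 0.1281]
tool_rot: [0.702, 0.091, -0.09, -0.7]
ft_force: [1.4, -7.8, 2.1]
grip_width: 0.0118
```

```bash
python3 q.py
```

```text
[-0.0514 -0.0009  0.1281] [ 1.4  -7.84  2.05] axial 7.94
```

```bash
python3 q.py;python3 - <<'E'
from h import *
s=robot.camera("scene")[:,:,::-1]
crop(s,330,240,420,310,8.5,'pics/s15c.png')
E
python3 q.py
```

```text
[-0.0514 -0.0009  0.1281] [ 1.4  -7.84  2.05] axial 7.94
[-0.0514 -0.0009  0.1281] [ 1.08 -7.09  1.84] axial 7.13
```

View pics/s15c.png

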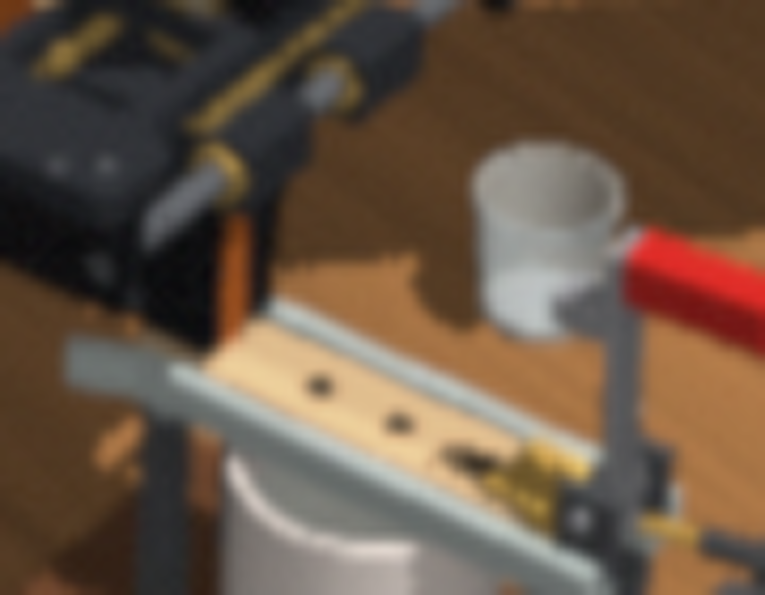

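Call:
carry_out --pt "0.05 0 0 -0.05 0 0 0" --pt "0.05 0 0 -0.05 0 0 0" --pt "0.05 0 0 -0.08 0 0 0"

```text
time: 18.9
position: [0.5286, 0.0818, 0.128]
tool_rot: [0.702, 0.091, -0.09, -0.701]
ft_force: [0.3, -3.7, 1.0]
grip_width: 0.0119
```

```bash
python3 q.py
```

```text
[-0.0515 -0.0007  0.128 ] [ 0.29 -3.65  0.96] axial 3.61
```

Call:
carry_out --pt "0.05 0 0 0 0 0 0" --pt "0.05 0 0 0 0 0 0" --pt "0.05 0 0 0 0 0 0" --pt "0.4 0 0 0 0 0 0" --pt "0.4 0 0 0 0 0 0" --pt "0.4 0 0 0 0 0 0" --pt "0.4 0 0 0 0 0 0" --pt "0.4 0 -2 0 0 0 0" --pt "0.4 0 -5 0 0 0 0" --pt "0.4 0 -10 0 0 0 0" --pt "0.4 0 -14 -2 0 0 0" --pt "0.4 0 -17 -4 0 0 0" --pt "0.4 0 -17 -4 0 0 0" --pt "0.4 0 -17 -4 0 0 0"

```text
time: 20.3
position: [0.5379, 0.0438, 0.2982]
tool_rot: [-0.701, -0.09, 0.09, 0.702]
ft_force: [0.3, -1.2, -0.9]
grip_width: 0.0349
```

```bash
python3 q.py;python3 - <<'E'
from h import *
s=robot.camera("scene")[:,:,::-1]
crop(s,330,240,420,310,8.5,'pics/s16c.png')
t=robot.camera("top")[:,:,::-1];crop(t,190,190,340,300,5,'pics/t16c.png')
x,z=tabc(1.5);print(x,z,row(st(x,0,z+.11),YAW),row(st(x,0,z+.006),YAW))
E
```

```text
[-9.070e-02 -1.000e-04  2.982e-01] [ 0.33 -1.15 -0.9 ] axial 1.2
0.09297995811088487 0.18166205591291334 (array([ 0.1 ,  0.5 , 18.27]), array([-0.002,  0.   , -0.004])) (array([ 0.13, 10.9 , 18.25]), array([-0.002,  0.   , -0.004]))
```

View pics/s16c.png

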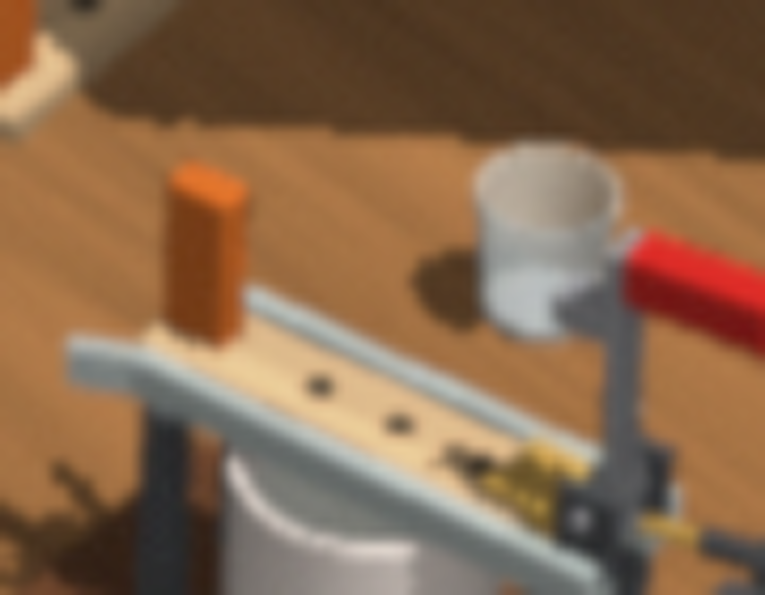

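View pics/t16c.png

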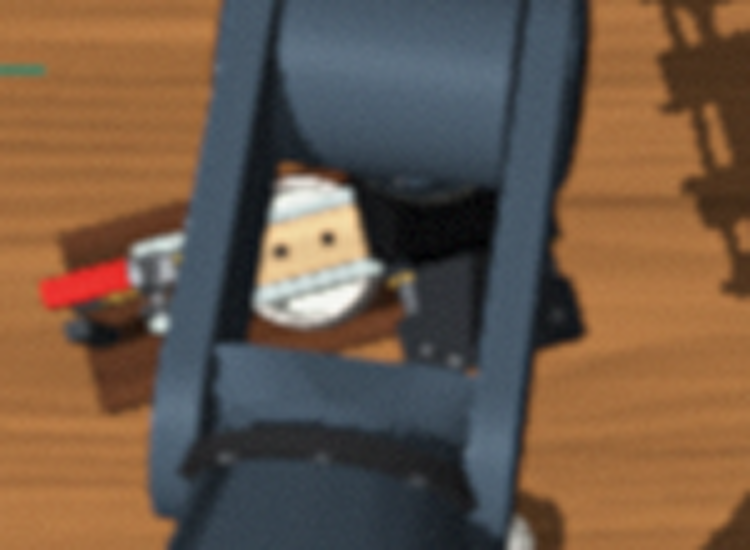

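Call:
carry_out --pt "0.4 0.1 0 5 0 0 0" --pt "0.4 0.1 0 10 0 0 0" --pt "0.4 0.1 0 15 0 0 0" --pt "0.4 0.1 0 18.3 0 0 0" --pt "0.4 0.1 0 18.3 0 0 0" --pt "0.4 0.1 3 18.3 0 0 0" --pt "0.4 0.1 6 18.3 0 0 0" --pt "0.4 0.1 9 18.3 0 0 0" --pt "0.4 0.1 10.9 18.3 0 0 0" --pt "0.4 0.1 10.9 18.3 0 0 0" --pt "0.4 0.1 10.9 18.3 0 0 0" --pt "0.4 0.1 10.9 18.3 0 0 0"

```text
time: 21.6
position: [0.4936, 0.221, 0.1897]
tool_rot: [-0.701, -0.091, 0.09, 0.701]
ft_force: [-0.3, 1.2, 0.2]
grip_width: 0.0349
```

```bash
python3 q.py;python3 - <<'E'
from h import *
s=robot.camera("scene")[:,:,::-1]
crop(s,300,170,460,330,4,'pics/s17c.png')
x,z=tabc(1.5);print(row(st(x,-.0002,z+.006),YAW))
E
```

```text
[ 0.092  -0.002   0.1897] [-0.3   1.16  0.18] axial -1.2
(array([-0.2 ,  0.23,  0.09]), array([ 0.   , -0.   ,  0.002]))
```

View pics/s17c.png

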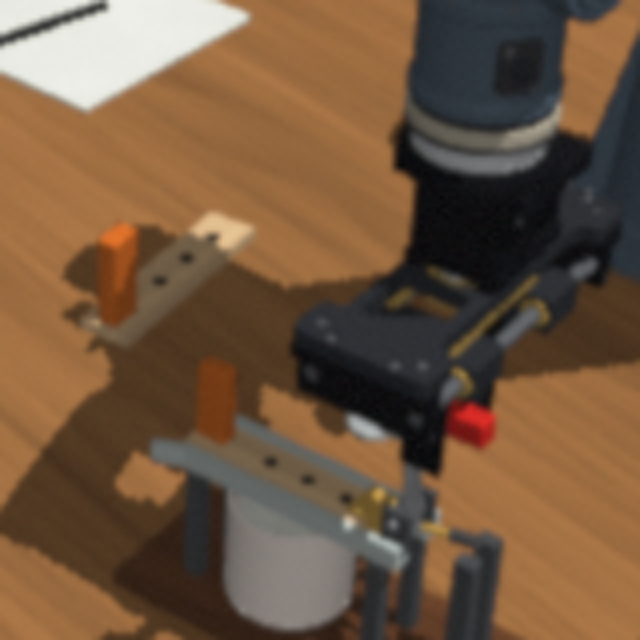

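Call:
carry_out --pt "0.4 -0.15 0.15 0.1 0 0 0" --pt "0.4 -0.15 0.15 0.1 0 0 0" --pt "0.05 -0.15 0.15 0.1 0 0 0" --pt "0.05 -0.15 0.15 0.1 0 0 0" --pt "0.05 -0.15 0.15 0.1 0 0 0" --pt "0.05 -0.15 0.15 0.1 0 0 0" --pt "0.05 -0.15 0.15 0.1 0 0 0" --pt "0.05 -0.15 0.15 0.1 0 0 0" --force 20

```text
time: 22.45
position: [0.4912, 0.2217, 0.1875]
tool_rot: [-0.701, -0.09, 0.09, 0.701]
ft_force: [0.0, -0.3, 0.9]
grip_width: 0.0138
```

```bash
python3 q.py;python3 - <<'E'
from h import *
x0,z0=tabc(1.5)
for th in np.arange(1.45,0,-.05):
    x,z=tabc(th);print(round(th,2),round((z0-z)*100,2),round((x-x0)*100,2))
E
```

```text
[0.0932 0.     0.1875] [ 0.02 -0.3   0.88] axial 0.3
1.45 -0.1 -0.36
1.4 -0.17 -0.73
1.35 -0.23 -1.09
1.3 -0.27 -1.47
1.25 -0.3 -1.84
1.2 -0.3 -2.21
1.15 -0.28 -2.58
1.1 -0.25 -2.96
1.05 -0.2 -3.33
1.0 -0.13 -3.69
0.95 -0.04 -4.06
0.9 0.07 -4.41
0.85 0.19 -4.76
0.8 0.33 -5.11
0.75 0.49 -5.45
0.7 0.67 -5.78
0.65 0.86 -6.1
0.6 1.07 -6.41
0.55 1.29 -6.71
0.5 1.53 -6.99
0.45 1.78 -7.27
0.4 2.05 -7.53
0.35 2.32 -7.78
0.3 2.61 -8.02
0.25 2.92 -8.24
0.2 3.23 -8.44
0.15 3.55 -8.63
0.1 3.88 -8.8
0.05 4.22 -8.96
```

Call:
carry_out --pt "0.05 0 -0.1 -0.35 0 0 0" --pt "0.05 0 -0.17 -0.73 0 0 0" --pt "0.05 0 -0.23 -1.1 0 0 0" --pt "0.05 0 -0.27 -1.47 0 0 0" --pt "0.05 0 -0.3 -1.84 0 0 0" --pt "0.05 0 -0.3 -2.2 0 0 0" --pt "0.05 0 -0.28 -2.58 0 0 0" --pt "0.05 0 -0.25 -2.95 0 0 0" --pt "0.05 0 -0.2 -3.33 0 0 0" --pt "0.05 0 -0.13 -3.7 0 0 0" --pt "0.05 0 -0.04 -4.05 0 0 0"

```text
time: 23.55
position: [0.5012, 0.1838, 0.1877]
tool_rot: [-0.7, -0.09, 0.09, 0.703]
ft_force: [-0.3, 5.8, -0.0]
grip_width: 0.0138
```

```bash
python3 q.py;python3 - <<'E'
from h import *
s=robot.camera("scene")[:,:,::-1]
crop(s,300,170,460,330,4,'pics/s18c.png')
E
```

```text
[0.0541 0.     0.1877] [-0.34  5.8  -0.02] axial -5.7
```

View pics/s18c.png

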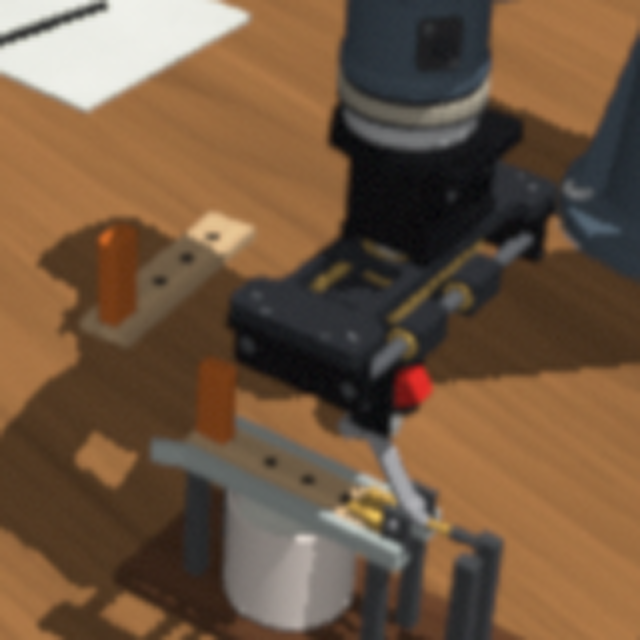

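Call:
carry_out --pt "0.05 0 0.1 -0.35 0 0 0" --pt "0.05 0 0.23 -0.7 0 0 0" --pt "0.05 0 0.37 -1.05 0 0 0" --pt "0.05 0 0.53 -1.4 0 0 0" --pt "0.05 0 0.7 -1.72 0 0 0" --pt "0.05 0 0.9 -2.04 0 0 0" --pt "0.05 0 1.1 -2.35 0 0 0" --pt "0.05 0 1.33 -2.65 0 0 0" --pt "0.05 0 1.57 -2.93 0 0 0" --pt "0.05 0 1.82 -3.2 0 0 0" --pt "0.05 0 2.1 -3.47 0 0 0" --pt "0.05 0 2.35 -3.72 0 0 0" --pt "0.05 0 2.65 -3.96 0 0 0" --pt "0.05 0 2.95 -4.18 0 0 0" --pt "0.05 0 3.1 -4.3 0 0 0"

```text
time: 25.1
position: [0.5126, 0.1404, 0.1566]
tool_rot: [0.701, 0.09, -0.09, -0.701]
ft_force: [1.9, 3.2, 0.6]
grip_width: 0.0144
```

```bash
python3 q.py;python3 - <<'E'
from h import *
s=robot.camera("scene")[:,:,::-1]
crop(s,300,170,460,330,4,'pics/s19c.png')
E
```

```text
[ 0.0092 -0.      0.1566] [1.87 3.18 0.64] axial -2.6
```

View pics/s19c.png

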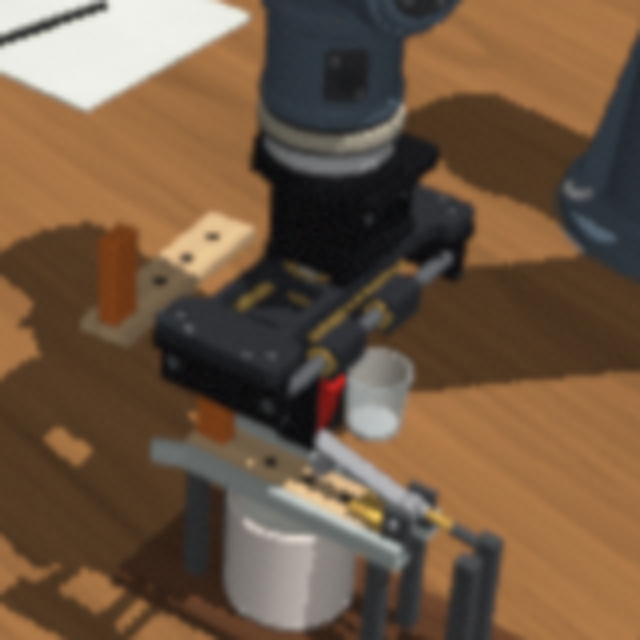

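Call:
carry_out --pt "0.05 0 0.15 -0.1 0 0 0" --pt "0.05 0 0.32 -0.2 0 0 0" --pt "0.05 0 0.49 -0.3 0 0 0" --pt "0.05 0 0.65 -0.38 0 0 0" --pt "0.05 0 0.82 -0.46 0 0 0" --pt "0.05 0 0.98 -0.54 0 0 0" --pt "0.05 0 1.1 -0.6 0 0 0" --pt "0.05 0 1.1 -0.6 0 0 0"

```text
time: 25.95
position: [0.5142, 0.1346, 0.1457]
tool_rot: [0.702, 0.091, -0.09, -0.701]
ft_force: [1.4, -2.7, 0.8]
grip_width: 0.0137
```

```bash
python3 q.py
```

```text
[ 3.200e-03 -1.000e-04  1.457e-01] [ 1.42 -2.72  0.8 ] axial 2.99
```

Call:
carry_out --pt "0.05 0 0.1 0 0 0 0" --pt "0.05 0 0.1 0 0 0 0" --pt "0.4 0 0.1 0 0 0 0" --pt "0.4 0 0.1 0 0 0 0" --pt "0.4 0 0.1 0 0 0 0" --pt "0.4 0 0.1 0 0 0 0" --pt "0.4 0 -2 0 0 0 0" --pt "0.4 0 -5 0 0 0 0" --pt "0.4 0 -10 0 0 0 0" --pt "0.4 0 -15 0 0 0 0" --pt "0.4 0 -18 -5 0 0 0" --pt "0.4 0 -18 -10 0 0 0" --pt "0.4 0 -18 -15 0 0 0" --pt "0.4 0 -18 -20 0 0 0" --pt "0.4 0 -18 -25 0 0 0" --pt "0.4 0 -18 -25 0 0 0" --pt "0.4 0 -18 -25 0 0 0"

```text
time: 27.65
position: [0.577, -0.1082, 0.3251]
tool_rot: [-0.701, -0.089, 0.09, 0.702]
ft_force: [-0.4, 0.5, 0.4]
grip_width: 0.0349
```

```bash
python3 q.py;python3 - <<'E'
from h import *
s=robot.camera("scene")[:,:,::-1];t=robot.camera("top")[:,:,::-1]
cv2.imwrite('pics/s20.png',s);cv2.imwrite('pics/t20.png',t)
crop(s,330,240,430,320,7.5,'pics/s20c.png');crop(t,190,190,310,290,6,'pics/t20c.png')
S=lambda x,y,z:to_st(onz("scene",x,y,z)).round(4)
E
```

```text
[-0.2476  0.0007  0.3251] [-0.41  0.52  0.37] axial -0.6
```

View pics/s20c.png

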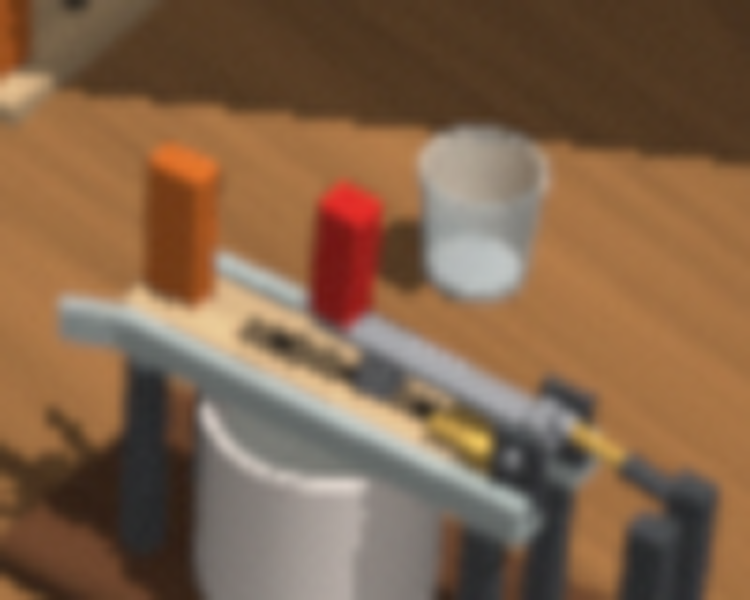

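View pics/t20c.png

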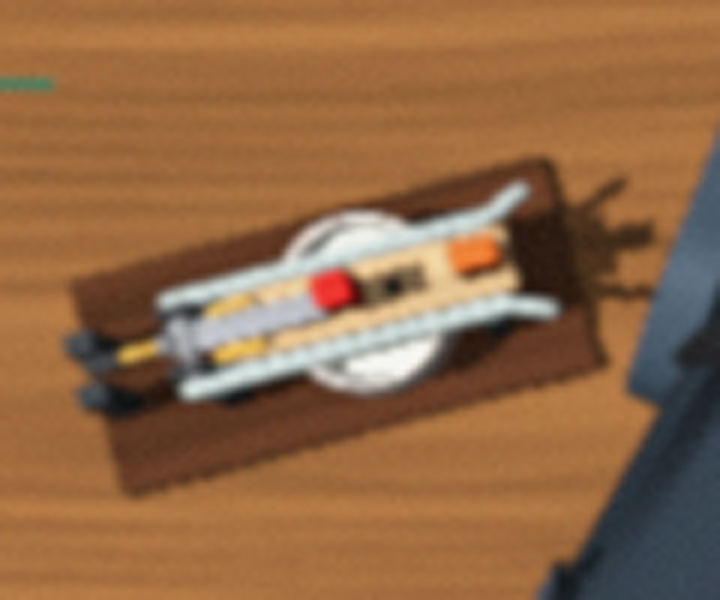

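View pics/s20.png

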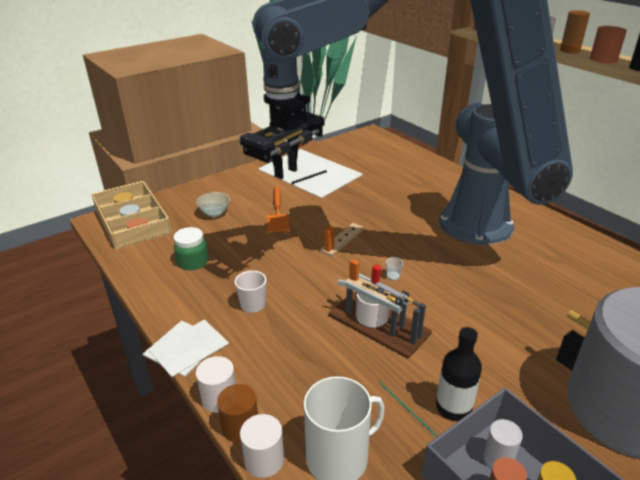

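Run:
```python
from h import *
a=cv2.imread('pics/s16c.png').astype(int);s=cv2.imread('pics/s20.png')
crop(s,330,240,420,310,8.5,'pics/s21c.png');b=cv2.imread('pics/s21c.png').astype(int)
for i in(a,b):
    m=(i[...,2]>110)&(i[...,1]<115)&(i[...,0]<60);m[:140]=0;m[380:]=0;m[:,:130]=0;m[:,280:]=0
    ys,xs=np.nonzero(m);print(xs.mean()/8.5,ys.mean()/8.5,len(xs))
t=cv2.imread('pics/t20.png')
p0=to_st(onz("top",190+475/6-.4,190+252/6-.4,.148));print('fin top',p0)
p=to_st(onz("top",190+335/6-.4,190+290/6-.4,.157));print('tab top',p)
```

```text
23.77456457443313 29.884342206156205 13425
23.7608335003689 29.681057313812204 13793
fin top [-0.05386562 -0.00072111  0.148     ]
tab top [0.00391966 0.00044662 0.157     ]
```

```bash
python3 -c "
from rig import robot
print(robot.hand_in())"
```

```text
the job is handed in; nothing more can be done
None
```

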